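# Build the support stack on the screw-lift and jack it up with the ring spanner

### The job

While the lift table is still down, build all the loose black support discs that are there into one flat stack centred on its round plate, the widest at the bottom and each smaller one on top of the next larger. Then jack the table all the way up by turning its hex nut clockwise (seen from above) with the ring spanner, in short strokes between the two walls, lifting and reseating the spanner each stroke and keeping your fingers off the nut; finally lay the spanner back flat on its rubber mat, leaving the stack centred and the other things on the bench where they are.

Things in the scene. Friction and masses are not known exactly. Their poses are not given: they have to be found in the camera images.
- jack: The screw-lift: grey fixed fixture, origin at the bench under its middle. Its +y end is a drum, 92 mm diameter, 44 mm high, that carries the lift plate (axis at x 15, y 85 mm); its -y end a gear block with the nut (axis at x 0, y -85 mm) on a 12 mm foot (x -48 to 58, y -155 to -25 mm); block (x -40 to 60 mm) and the bridge between them (x -25 to 55 mm) are 44 mm high.
- jack_walls (a point): Point between the tips of the two upright walls (10 mm thick, tops 110 mm high) on the gear block, 80 mm from the nut axis in the fixture's -x direction. The walls run radially from 46 to 86 mm from the nut axis, 56 degrees either side of -x: a seated spanner, handle towards -x, can swing only about 41 degrees each way. A back wall 62 mm high stands 46 mm behind the nut.
- nut: Steel hex nut on a vertical axis, 30 mm across flats, 22 mm high (full hex the lower 14 mm, then tapered); origin at its underside, 50 mm above the bench, on a washer where the ring seats. x axis square to a flat. Clockwise from above raises the plate 6.5 mm per rad; stiff (0.35 N m), stays where left, stops firmly 4.4 rad from fully down. Starts 0 to 0.4 rad turned.
- lift (a joint): Rise of the lift plate in m: 0 fully down, about 0.0286 against the top stop. Driven by the nut only.
- lift_top (a point): Centre of the upper face of the round steel lift plate (100 mm diameter, 10 mm thick), z up; 55 mm above the bench when fully down.
- disc_a: Loose black support disc, 68 mm diameter, 12 mm thick, flat on the bench, the same either way up; origin at its middle (6 mm above its underside), z axis square to its faces.
- disc_b: Loose black support disc, 58 mm diameter, 12 mm thick, flat on the bench, the same either way up; origin at its middle (6 mm above its underside), z axis square to its faces.
- disc_c: Loose black support disc, 48 mm diameter, 12 mm thick, flat on the bench, the same either way up; origin at its middle (6 mm above its underside), z axis square to its faces. May be absent.
- disc_d: Loose black support disc, 38 mm diameter, 12 mm thick, flat on the bench, the same either way up; origin at its middle (6 mm above its underside), z axis square to its faces. May be absent.
- spanner: Steel ring spanner, 0.32 kg. Origin: centre of the ring's underside; handle to -x. Ring 46 mm across, 16 mm high, hex hole 32 mm across flats, a flat square to x (7 degrees of play on the nut). Straight bar 14 mm wide, 16 mm tall, x -50 to -185 mm, mid-height 40 mm above the ring's underside; a leg with a 40 mm wide foot at the tail goes down to the ring's level, so it stands level.
- spanner_grip (a point): Middle of the spanner's bar where it is best gripped across (x -105, z 40 mm in the spanner's frame).
- spanner_tail (a point): Underside of the spanner's tail foot (x -179 mm in its frame).
- mat: Black rubber mat fixed on the bench, 300 mm along its x, 160 mm along its y, 2 mm thick; origin at the centre of its underside. The spanner starts on it and goes back onto it.
- tape: Bystander: roll of yellow tape, 90 mm diameter, 24 mm high, lying flat; origin under its centre.
- jar: Bystander: white jar, 60 mm diameter, 75 mm high; origin under its centre.
- cap: Bystander: small black plastic end cap with a flange, 32 mm diameter, 20 mm high (not a disc); origin under its centre.
- collar: Bystander: aluminium seat collar block, 30 x 44 x 16 mm; origin under its centre.
- driver: Bystander: screwdriver lying on the bench.
- cup: Bystander: white plastic cup, 70 mm rim, 60 mm high; origin under its centre.
Not all that is in view belongs to the job. What is shaped like the disc_c but white is not meant. Leave any green look-alike of the disc_b alone.

How it is judged (in metres and radians):
On the way, in this order (a step that is already met when the one before it is completed fails the run):
1. all the discs present are stacked on the plate, centred, widest at the bottom, and let go, with the table still down (horizontal distance between each of disc_a, disc_b, disc_c, disc_d and lift_top below 0.007 m and angle between the z axis of each of disc_a, disc_b, disc_c, disc_d and the z axis of lift_top, either way round below 0.12 rad and z of disc_a in the frame of lift_top between 0.002 and 0.01 m and linear speed of each of disc_a, disc_b, disc_c, disc_d below 0.03 m/s and contact force between the fingers and disc_a below 0.3 N and z of disc_b in the frame of lift_top between 0.014 and 0.022 m and contact force between the fingers and disc_b below 0.3 N and z of disc_c in the frame of lift_top between 0.026 and 0.034 m and contact force between the fingers and disc_c below 0.3 N and z of disc_d in the frame of lift_top between 0.026 and 0.046 m and contact force between the fingers and disc_d below 0.3 N and value of joint lift below 0.006 m), for 0.3 s.
2. the table has been jacked up to its top stop (value of joint lift above 0.0255 m), for 0.2 s.
At the end, for the whole second after the job is handed in: Every disc present lies flat in one stack within 7 mm of the plate's axis, widest at the bottom and in order of size; the table is within 3 mm of its top stop; the spanner lies flat and still on its mat with ring centre and tail foot over the mat (horizontal distance between each of disc_a, disc_b, disc_c, disc_d and lift_top below 0.007 m and angle between the z axis of each of disc_a, disc_b, disc_c, disc_d and the z axis of lift_top, either way round below 0.12 rad and z of disc_a in the frame of lift_top between 0.002 and 0.01 m and linear speed of each of disc_a, disc_b, disc_c, disc_d, spanner below 0.03 m/s and contact force between the fingers and disc_a below 0.3 N and z of disc_b in the frame of lift_top between 0.014 and 0.022 m and contact force between the fingers and disc_b below 0.3 N and z of disc_c in the frame of lift_top between 0.026 and 0.034 m and contact force between the fingers and disc_c below 0.3 N and z of disc_d in the frame of lift_top between 0.026 and 0.046 m and contact force between the fingers and disc_d below 0.3 N and value of joint lift above 0.0255 m and angle between spanner's own z axis and vertical below 0.12 rad and height (world z) of spanner below 0.01 m and x of spanner in the frame of mat between -0.15 and 0.15 m and y of spanner in the frame of mat between -0.08 and 0.08 m and x of spanner_tail in the frame of mat between -0.15 and 0.15 m and y of spanner_tail in the frame of mat between -0.08 and 0.08 m); the robot touches nothing.
It fails at once if the fingers touched the nut instead of using the spanner (contact force between the fingers and nut above 1 N).
It fails at once if one of the other things on the bench was moved more than 3 cm (distance of any of tape, jar, cap, collar, driver, cup from where it was at the start of the episode above 0.03 m).
Of disc_c, disc_d only 1 to 2 are there at a start; the rules pass over those that are not, and their reading is None.
At some moment in a run one of disc_a, spanner may be knocked a few centimetres aside while the robot is not near it.
Once in a run the grip may slacken for a moment while it holds something.
It also fails if it takes over 210 s, if anything falls off the work surface, if the arm or the gripper's body presses on something with over 40 N, if the wrist force passes 120 N, or if a joint passes its speed limit or range.

### The arm

A 7-joint arm with a two-finger parallel gripper is mounted at the origin on the work surface. World frame = base frame: x ahead of the robot, y to its left, z up, the work surface at z = 0. Lengths are in m, angles in degrees, forces in N, time in s.
With the tool pointing down it reaches from about 0.425 to 0.875 m from the base axis. Payload 4.7 kg.
Tool frame: the origin (TCP) lies midway between the tips of the shut fingers; the grasp point (between the pads) lies 19 mm behind it; z points along the fingers, y is the line along which they close (so a half turn about z gives the same grasp; the last joint's range is limited). The gripper opens to 87 mm and grips with 3 to 60 N. Pads are 19 mm wide; open, the fingers measure 117 mm over their backs; the gripper's body (75 mm by 190 mm) begins 51 mm behind the grasp point.
Start: joints at [64.12, 18.392, -4.016, 83.108, 1.295, 78.541, -3.26], TCP at [0.292, -0.581, 0.223] pointing down, gripper open.
Joint ranges: [-163.93, 163.93], [-17.29, 119.83], [-79.2, 71.16], [3.27, 140.29], [-89.18, 269.18], [5.43, 117.66], [-154.24, 154.24]. Speed limits (degrees/s): [147.25, 147.25, 180, 180, 180, 180, 180].

### API

Orientations are given as [roll, pitch, yaw] about the fixed x, y, z axes, in that order (R = Rz(yaw) Ry(pitch) Rx(roll)).
In Python, from cell import env gives the robot as it stands.
- The arm moves only by the tool step_arm, never from a script. Its argument "moves" is a list of rows, each an object with "dp": the shift along the tool's x, y, z in mm, a list of three; "dr": the turn, a rotation vector about the tool's x, y, z in rad, a list of three; "fingers": the closure, from 0 (fully open) to 1 (shut). In form: [{"dp": [dx, dy, dz], "dr": [ax, ay, az], "fingers": fingers}, ...]. A call has exactly 5 rows; each row shifts and turns the commanded pose from where the row before left it, along the tool's axes as they then stand; what a row does not reach is not made up. A row lasts 1/8 s, in which the tool goes at most 62.5 mm and 10.7 degrees, less where a joint would pass 70% of its speed; a pose out of reach is approached as far as the arm can. A call with a gripper value outside its range is refused whole. The fingers move at their own pace and stop on an object; "squeeze" is the grip in N (left out, the last holds). Time passes only in rows, so rows that do not move let the fingers close, or fill a call up. It gives the time, the measured TCP pose, the force, the opening and the grip force at its end, in the units of the state.
- env.get_obs(): the state, without advancing time (a new reading comes with each control period).
- env.read_camera(name): name is "scene" or "top" or "wrist"; returns the picture (384x512x3 uint8, red, green, blue); there is no depth.
- env.camera_model(name): a dict with "fx", "fy", "cx", "cy" (pixels), "k1" (the pictures are not rectified: a ray, as slopes to the right and down, at radius r is drawn at 1 + k1 r^2 times it, then the intrinsics apply), "R" (3x3) and "t" (3): a world point X has camera coordinates R X + t. Camera axes: x right, y down, z forward; pixel columns grow to the right and rows downward; lengths in m; the calibration is good to about 2 mm. A picture is of the moment at which its call begins: read the wrist's pose just before it. camera_model takes no time and is no camera call; for the wrist camera it gives the pose at the moment of the call.
- env.sign_off(): hands the job in; it is judged then, once.
The state is a dict: "time_s": time; "qpos": joint angles; "joint_velocities": joint speeds; "effort": joint torques, N m; "tool_pos": TCP position; "tool_rot": TCP orientation; "force": force on the tool from outside, world axes, zero at the start; "wrist_torque": the same for the moment, N m; "grip_width": finger opening in m; "grasp_force": force on a finger pad.
Only numpy, scipy, OpenCV 4.12 (cv2) and the standard library are available. Lean on these libraries where they do the work, as an engineer would, in place of code of your own. Each camera call takes 0.05 s, during which the arm holds its last target. There are 200 camera calls.

## Working session

There is one attempt and no reset: what is moved stays moved. The work goes in short steps, Python scripts to look and compute and a tool call to move; the robot and the scene stay as the last step left them, time stands still between calls to the robot, and variables do not carry over. Pictures are saved under pics/ and viewed, at most 14 in all, crops included, and the job is handed in when it is done.

Besides the shell and the picture viewer there is one more tool, called after "Emit:" as name(argument=value, ...) on one line, values as JSON. step_arm: Moves the arm, as the interface text tells. Its arguments: {"type":"object","properties":{"moves":{"type":"array","items":{"type":"object","properties":{"dp":{"type":"array","items":{"type":"number"}},"dr":{"type":"array","items":{"type":"number"}},"fingers":{"type":"number"}}}},"squeeze":{"type":"number"}},"required":["moves"]}

```bash
ls; mkdir -p pics
cat > h.py <<'E'
import numpy as np, cv2
from cell import env
def ray(m,u,v):
    d=np.array([(u-m["cx"])/m["fx"],(v-m["cy"])/m["fy"]]);s=d.copy()
    for _ in range(20): s=d/(1+m["k1"]*(s@s))
    R=np.array(m["R"]);t=np.array(m["t"])
    return -R.T@t, R.T@np.array([s[0],s[1],1.])
def onz(m,u,v,z):
    o,d=ray(m,u,v); return o+d*(z-o[2])/d[2]
def proj(m,X):
    c=np.array(m["R"])@np.array(X,float)+np.array(m["t"]);s=c[:2]/c[2];s=s*(1+m["k1"]*(s@s))
    return np.array([m["fx"]*s[0]+m["cx"],m["fy"]*s[1]+m["cy"]])
def shot(name,fn=None):
    m=env.camera_model(name);im=env.read_camera(name)[:,:,::-1].copy()
    if fn: cv2.imwrite("pics/"+fn,im)
    return m,im
def st():
    o=env.get_obs();print(round(o["time_s"],2),np.round(o["tool_pos"],4),np.round(o["tool_rot"],2),np.round(o["force"],1),round(o["grip_width"],4),round(o["grasp_force"],1),np.round(o["qpos"],1))
    return o
E
python3 - <<'E'
from h import *
st()
a=[]
for n in("top","scene"):
    m,im=shot(n,n+"0.png"); a.append(im); print(n,m)
E
```

```text
pics
0.0 [ 0.2917 -0.5803  0.2215] [-1.7989e+02  1.0000e-02  2.6700e+01] [ 0.2  0.5 -1.4] 0.087 0.0 [64.1 18.4 -4.  83.2  1.3 78.5 -3.3]
top {'fx': 394.6224624098146, 'fy': 394.6224624098146, 'cx': 252.0870662811639, 'cy': 191.12644548049803, 'k1': 0.02562693079530753, 'R': array([[-0.02804636, -0.99959119,  0.00555438],
       [-0.99313178,  0.02723285, -0.11378774],
       [ 0.11358996, -0.00870756, -0.99348956]]), 't': array([0.00995995, 0.5241464 , 1.03420571])}
scene {'fx': 383.1391225542808, 'fy': 383.1391225542808, 'cx': 258.3209178768151, 'cy': 195.09785612449815, 'k1': -0.10780076800510136, 'R': array([[-0.03707248,  0.99916418,  0.01722126],
       [ 0.59898646,  0.03601214, -0.79994896],
       [-0.79990052, -0.01934079, -0.59982088]]), 't': array([ 0.02798531, -0.24423881,  1.46474032])}
```

Run:
```python
import cv2
cv2.imwrite("pics/top0b.png",cv2.resize(cv2.imread("pics/top0.png"),(800,600),interpolation=cv2.INTER_CUBIC))
```

```text
(no output)
```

View pics/top0b.png

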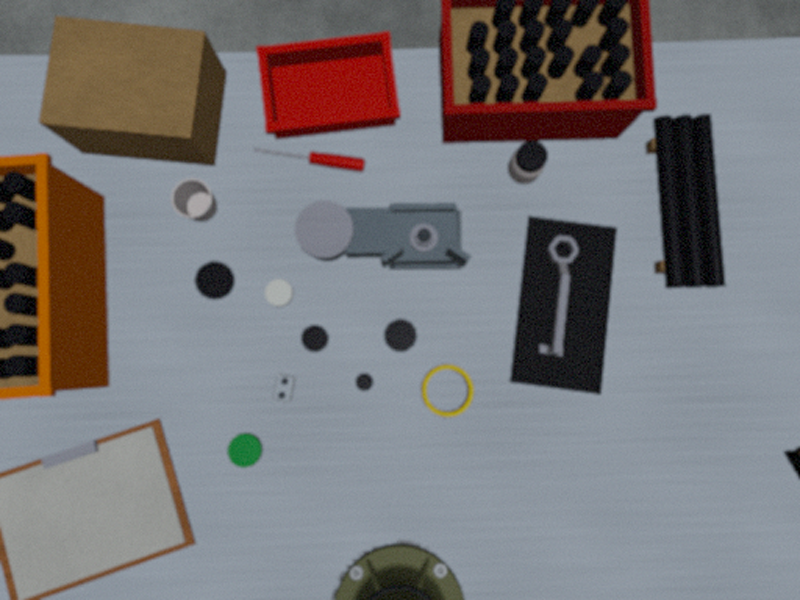

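View pics/scene0.png

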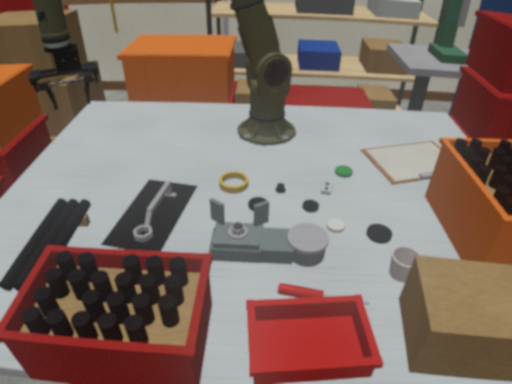

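The pictures show these candidates (800x600 top view pixels):
- Black round things: (215,280) large, (400,335) middle, (315,338) smaller and (364,382) tiny. The tiny one is probably the cap.
- Not meant: white disc (279,292) and green disc (245,450).
- Jack: plate at (324,229), nut at (424,236).
- Spanner: on the mat, ring at (563,249).

Next I measure sizes and positions.

```bash
cat >> h.py <<'E'
def blobs(m,im,mask,z,amin=60):
    n,l,s,c=cv2.connectedComponentsWithStats(mask.astype(np.uint8))
    out=[]
    for i in range(1,n):
        if s[i,4]<amin: continue
        cs,_=cv2.findContours((l==i).astype(np.uint8),0,cv2.CHAIN_APPROX_NONE)
        p=np.array([onz(m,u,v,z)[:2] for u,v in cs[0][:,0]])
        (x,y),r=cv2.minEnclosingCircle(p.astype(np.float32)*1000)
        A=cv2.contourArea((p*1000).astype(np.float32))
        out.append((c[i].round(1),s[i,4],np.round(p.mean(0),4),round(2*r,1),round(2*np.sqrt(A/np.pi),1)))
    return out
E
python3 - <<'E'
from h import *
m=env.camera_model("top");im=cv2.imread("pics/top0.png")
g=im.max(2)
for b in blobs(m,im,g<85,0.012):
    if b[1]<3000: print(b)
# plate in top image: px*0.64
for nm,(u,v),z in [("plate",(324,229),.057),("nut",(424,236),.072),("ring",(563,249),.018),("tail",(553,350),.03),("gripbar",(561,300),.05),("wallL",(395,257),.11),("wallR",(458,257),.11),("jacktopR",(461,205),.044)]:
    print(nm,onz(m,u*.64,v*.64,z).round(4))
c=im[120:200,180:320]; cv2.imwrite("pics/c1.png",cv2.resize(im[115:180,180:400],(792,234),interpolation=cv2.INTER_CUBIC))
for c in [(337*.64,220*.64)]: print(im[int(c[1]),int(c[0])])
cv2.imwrite("pics/jc.png",cv2.resize(im[120:180,180:310],(780,360),interpolation=cv2.INTER_CUBIC))
d=im[160:260,110:290]
cv2.imwrite("pics/dc.png",np.vstack([cv2.resize(d,(720,400),interpolation=cv2.INTER_CUBIC),cv2.resize(im[130:240,310:400],(720,880))[:0]]))
E
```

```text
(array([305.8,  39.5]), np.int32(635), array([ 0.957 , -0.1703]), 156.9, np.float64(79.0))
(array([340.5,  80.9]), np.int32(2572), array([ 0.8588, -0.2313]), 412.9, np.float64(157.3))
(array([105.3,  80.4]), np.int32(2451), array([0.8582, 0.407 ]), 343.6, np.float64(153.3))
(array([207.1,  34.4]), np.int32(505), array([0.9804, 0.1106]), 206.8, np.float64(68.1))
(array([213.3,  81.6]), np.int32(287), array([0.8406, 0.0947]), 218.7, np.float64(46.8))
(array([ 10.2, 128.3]), np.int32(730), array([0.7171, 0.6554]), 121.1, np.float64(80.0))
(array([269.9, 134.4]), np.int32(66), array([ 0.6841, -0.0605]), 108.8, np.float64(16.2))
(array([  3.8, 159.9]), np.int32(111), array([0.6309, 0.6716]), 39.3, np.float64(29.5))
(array([360.3, 159.1]), np.int32(92), array([ 0.6076, -0.3066]), 30.9, np.float64(27.3))
(array([272.7, 166.1]), np.int32(234), array([ 0.5934, -0.0587]), 144.1, np.float64(40.9))
(array([ 10.7, 176.1]), np.int32(325), array([0.5844, 0.6496]), 67.6, np.float64(51.9))
(array([137., 179.]), np.int32(435), array([0.5685, 0.3097]), 65.6, np.float64(62.1))
(array([ 13.2, 194.5]), np
[... 250 characters left out ...]
1. , 216.1]), np.int32(202), array([0.4618, 0.136 ]), 44.1, np.float64(41.0))
(array([ 11.5, 234.1]), np.int32(334), array([0.4278, 0.6419]), 68.9, np.float64(51.3))
(array([232.8, 244.1]), np.int32(73), array([0.3841, 0.0517]), 25.7, np.float64(23.3))
(array([508.3, 293.7]), np.int32(93), array([ 0.2326, -0.6743]), 49.1, np.float64(24.5))
(array([254.1, 370.5]), np.int32(1318), array([0.0631, 0.0053]), 166.6, np.float64(111.9))
plate [0.6436 0.1112 0.057 ]
nut [ 0.6237 -0.0576  0.072 ]
ring [ 0.6053 -0.3048  0.018 ]
tail [ 0.4285 -0.2739  0.03  ]
gripbar [ 0.5118 -0.287   0.05  ]
wallL [ 0.5823 -0.0076  0.11  ]
wallR [ 0.5796 -0.1088  0.11  ]
jacktopR [ 0.6826 -0.1253  0.044 ]
[138 128 123]
```

View pics/dc.png

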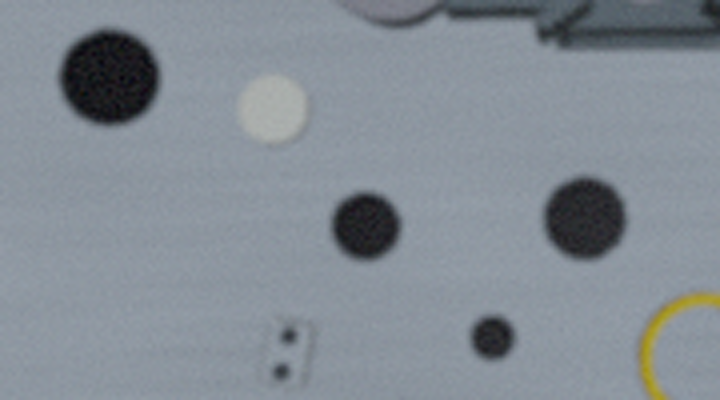

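View pics/jc.png

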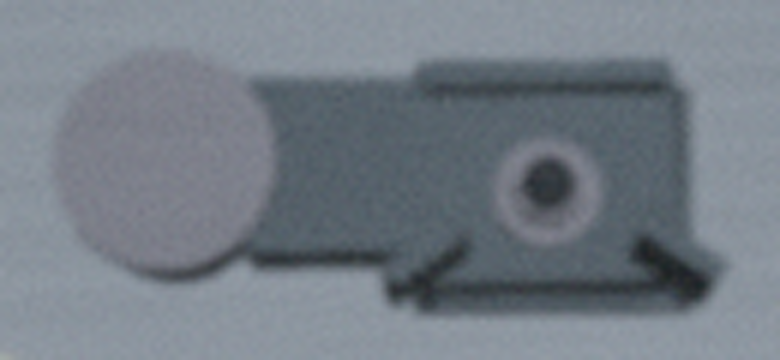

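The crop confirms the choice. disc_a is at (0.569,0.310), 66-68 mm across. disc_b is at (0.463,-0.014), about 52-58 mm. disc_c is at (0.462,0.136), about 44-48 mm. The 25-30 mm blob is the cap, so there is no disc_d. The jack crop shows the plate centre at (165,160) and the nut at (548,185). I move now.

Emit:
step_arm(moves=[{"dp":[0,0,0],"dr":[0,0,0.155],"fingers":0},{"dp":[0,0,0],"dr":[0,0,0.155],"fingers":0},{"dp":[0,0,0],"dr":[0,0,0.156],"fingers":0},{"dp":[18,-50,0],"dr":[0,0,0],"fingers":0},{"dp":[18,-50,0],"dr":[0,0,0],"fingers":0}])

```text
time_s: 0.72
tool_pos: [0.3279, -0.4795, 0.2217]
tool_rot: [-179.9, 0.0, -0.1]
force: [-0.1, 0.1, 0.2]
grip_width: 0.0874
grasp_force: 0.0
```

Emit:
step_arm(moves=[{"dp":[18,-50,0],"dr":[0,0,0],"fingers":0},{"dp":[18,-50,0],"dr":[0,0,0],"fingers":0},{"dp":[18,-50,0],"dr":[0,0,0],"fingers":0},{"dp":[15,-50,0],"dr":[0,0,0],"fingers":0},{"dp":[15,-50,0],"dr":[0,0,0],"fingers":0}])

```text
time_s: 1.35
tool_pos: [0.4121, -0.229, 0.2223]
tool_rot: [180.0, 0.0, -0.0]
force: [0.5, -0.6, -1.0]
grip_width: 0.087
grasp_force: 0.0
```

Emit:
step_arm(moves=[{"dp":[15,-50,0],"dr":[0,0,0],"fingers":0},{"dp":[15,-50,0],"dr":[0,0,0],"fingers":0},{"dp":[15,-50,0],"dr":[0,0,0],"fingers":0},{"dp":[15,-50,0],"dr":[0,0,0],"fingers":0},{"dp":[15,-50,0],"dr":[0,0,0],"fingers":0}])

```text
time_s: 1.98
tool_pos: [0.487, 0.0207, 0.2224]
tool_rot: [180.0, 0.0, -0.0]
force: [-0.7, -0.1, -0.4]
grip_width: 0.0872
grasp_force: 0.0
```

Run:
```python
from h import *
st(); m,im=shot("wrist","w1.png")
print({k:np.round(v,3).tolist() for k,v in m.items()})
m2,t=shot("top","t1.png")
for b in blobs(m2,t,t.max(2)<85,0.012):
    if 60<b[1]<600 and b[2][0]<.65 and abs(b[2][1])<.4: print(b)
```

```text
1.98 [0.487  0.0207 0.2224] [ 1.7997e+02  0.0000e+00 -2.0000e-02] [-0.7 -0.1 -0.4] 0.0872 0.0 [ 2.800e+01 -3.000e-01 -3.320e+01  1.045e+02 -1.000e-01  7.580e+01
 -9.520e+01]
{'fx': 271.215, 'fy': 271.215, 'cx': 256.621, 'cy': 193.336, 'k1': -0.012, 'R': [[-0.0, -1.0, 0.001], [-0.956, 0.0, 0.293], [-0.293, -0.001, -0.956]], 't': [0.02, 0.43, 0.535]}
(array([360.4, 159.2]), np.int32(82), array([ 0.6068, -0.3064]), 28.8, np.float64(25.8))
(array([137., 179.]), np.int32(423), array([0.5684, 0.3097]), 64.7, np.float64(61.2))
```

View pics/w1.png

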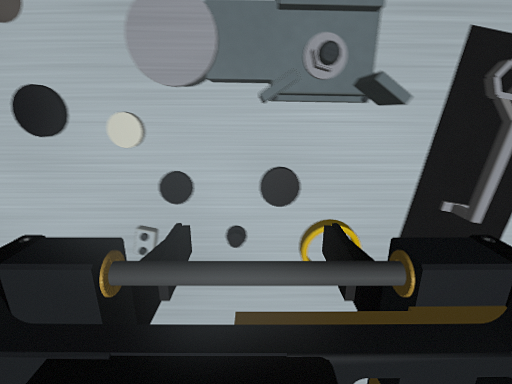

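The wrist view shows disc A (40,110), disc B (280,187), disc C (176,187), the plate (170,35), the nut (329,52), and the spanner ring at the right edge. I take positions from it.

Run:
```python
from h import *
m=env.camera_model("wrist");im=cv2.imread("pics/w1.png")
# contact edges: use top faces z=.012
for b in blobs(m,im,im.max(2)<85,0.012,150):
    if b[1]<4000: print(b)
# plate circle: threshold by colour: r>~ (purple-grey): print samples
for p in [(170,35),(140,40),(250,40),(110,60),(205,60)]: print(p,im[p[1],p[0]])
```

```text
(array([8.4, 9.3]), np.int32(375), array([0.6843, 0.3297]), 36.5, np.float64(23.8))
(array([328.1,   7.2]), np.int32(631), array([ 0.688, -0.057]), 124.5, np.float64(28.9))
(array([328.5,  52.5]), np.int32(390), array([ 0.6388, -0.0613]), 27.7, np.float64(25.3))
(array([506.8,  81.4]), np.int32(219), array([ 0.6088, -0.2954]), 32.3, np.float64(19.5))
(array([365.2,  91.3]), np.int32(1035), array([ 0.5916, -0.085 ]), 167.1, np.float64(42.3))
(array([231.5,  80.5]), np.int32(271), array([0.6048, 0.064 ]), 110.7, np.float64(18.8))
(array([ 39.4, 110.1]), np.int32(2218), array([0.5663, 0.3166]), 72.4, np.float64(68.6))
(array([279.4, 186.2]), np.int32(1174), array([ 0.4648, -0.0058]), 57.8, np.float64(54.9))
(array([175.9, 187. ]), np.int32(821), array([0.4622, 0.1421]), 49.4, np.float64(46.0))
(array([235.8, 235.8]), np.int32(307), array([0.3868, 0.0573]), 35.2, np.float64(29.9))
(170, 35) [143 138 134]
(140, 40) [148 141 138]
(250, 40) [108 104  92]
(110, 60) [171 166 154]
(205, 60) [145 140 135]
```

Run:
```python
from h import *
st()
for n in("wrist","scene"):
    m,im=shot(n)
    for b in blobs(m,im,im.max(2)<(85 if n=="wrist" else 70),0.012,60):
        if b[1]<4000 and b[2][0]<.65 and b[3]<80: print(b)
```

```text
2.08 [0.4875 0.0262 0.2226] [-1.7982e+02 -4.0000e-02  5.7000e-01] [-0.2 -0.1  0.1] 0.087 0.0 [ 27.8  -0.2 -33.5 104.4  -0.3  75.7 -95. ]
(array([338. ,  54.7]), np.int32(435), array([ 0.6363, -0.0733]), 28.1, np.float64(27.0))
(array([325.7,  64.3]), np.int32(79), array([ 0.6245, -0.0596]), 32.7, np.float64(9.3))
(array([207.,  80.]), np.int32(95), array([0.6068, 0.0908]), 44.5, np.float64(10.9))
(array([509.7,  86.7]), np.int32(60), array([ 0.6021, -0.3006]), 21.4, np.float64(9.2))
(array([ 46.9, 108.6]), np.int32(2271), array([0.5686, 0.306 ]), 73.1, np.float64(69.2))
(array([285.4, 187.1]), np.int32(1240), array([ 0.4636, -0.0146]), 58.4, np.float64(56.6))
(array([182. , 186.9]), np.int32(860), array([0.4624, 0.1333]), 49.6, np.float64(47.0))
(array([240.9, 236.3]), np.int32(340), array([0.3858, 0.0495]), 35.9, np.float64(31.6))
```

Emit:
step_arm(moves=[{"dp":[16,-50,22],"dr":[0,0,0],"fingers":0},{"dp":[16,-50,22],"dr":[0,0,0],"fingers":0},{"dp":[16,-50,22],"dr":[0,0,0],"fingers":0},{"dp":[16,-50,22],"dr":[0,0,0],"fingers":0},{"dp":[16,-50,22],"dr":[0,0,0],"fingers":0}])

```text
time_s: 2.8
tool_pos: [0.5686, 0.2676, 0.1111]
tool_rot: [179.9, -0.0, -0.2]
force: [0.8, 0.0, 0.9]
grip_width: 0.0868
grasp_force: 0.0
```

Emit:
step_arm(moves=[{"dp":[0,-25,20],"dr":[0,0,0],"fingers":0},{"dp":[0,-12,20],"dr":[0,0,0],"fingers":0},{"dp":[0,0,10],"dr":[0,0,0],"fingers":0},{"dp":[0,0,0],"dr":[0,0,0],"fingers":0},{"dp":[0,0,0],"dr":[0,0,0],"fingers":0}])

```text
time_s: 3.42
tool_pos: [0.5682, 0.3046, 0.0634]
tool_rot: [180.0, -0.1, -0.1]
force: [-0.7, 0.4, 0.0]
grip_width: 0.0869
grasp_force: 0.0
```

```bash
cat >> h.py <<'E'
def disc(col="black",z=.012,show=None,thr=75):
    m,im=shot("wrist",show)
    o=env.get_obs()
    for b in blobs(m,im,im.max(2)<thr,z,300):
        if b[3]<80: print(b)
    return m,im
E
python3 - <<'E'
from h import *
st(); disc(show="w2.png")
E
```

```text
3.42 [0.5682 0.3046 0.0634] [ 1.7997e+02 -1.0000e-01 -1.4000e-01] [-0.7  0.4  0. ] 0.0869 0.0 [  -0.3   29.9  -39.5   92.9   20.7   64.6 -135.1]
(array([250.2, 208.5]), np.int32(4793), array([0.5697, 0.3097]), 69.0, np.float64(67.0))
```

View pics/w2.png

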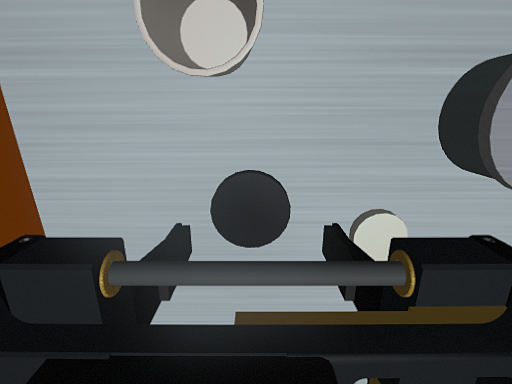

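Emit:
step_arm(moves=[{"dp":[1,-5,20],"dr":[0,0,0],"fingers":0},{"dp":[0,0,20],"dr":[0,0,0],"fingers":0},{"dp":[0,0,15],"dr":[0,0,0],"fingers":0},{"dp":[0,0,4],"dr":[0,0,0],"fingers":0},{"dp":[0,0,0],"dr":[0,0,0],"fingers":0}])

```text
time_s: 4.1
tool_pos: [0.5679, 0.3112, 0.0031]
tool_rot: [180.0, 0.0, -0.0]
force: [-0.8, 0.6, -0.1]
grip_width: 0.087
grasp_force: 0.0
```

Emit:
step_arm(moves=[{"dp":[0,0,0],"dr":[0,0,0],"fingers":1},{"dp":[0,0,0],"dr":[0,0,0],"fingers":1},{"dp":[0,0,0],"dr":[0,0,0],"fingers":1},{"dp":[0,0,0],"dr":[0,0,0],"fingers":1},{"dp":[0,0,0],"dr":[0,0,0],"fingers":1}], squeeze=25)

```text
time_s: 4.72
tool_pos: [0.5684, 0.3111, 0.0041]
tool_rot: [180.0, -0.0, -0.0]
force: [-0.1, -1.7, 3.4]
grip_width: 0.0669
grasp_force: 25.0
```

Emit:
step_arm(moves=[{"dp":[0,0,-30],"dr":[0,0,0],"fingers":1},{"dp":[0,0,-40],"dr":[0,0,0],"fingers":1},{"dp":[0,20,-40],"dr":[0,0,0],"fingers":1},{"dp":[6,30,-30],"dr":[0,0,0],"fingers":1},{"dp":[6,40,0],"dr":[0,0,0],"fingers":1}])

```text
time_s: 5.35
tool_pos: [0.5812, 0.2226, 0.1462]
tool_rot: [-179.9, -0.3, 0.1]
force: [0.4, -0.5, -1.7]
grip_width: 0.0672
grasp_force: 25.0
```

Emit:
step_arm(moves=[{"dp":[6,40,0],"dr":[0,0,0],"fingers":1},{"dp":[6,40,0],"dr":[0,0,0],"fingers":1},{"dp":[6,30,0],"dr":[0,0,0],"fingers":1},{"dp":[0,0,0],"dr":[0,0,0],"fingers":1},{"dp":[0,0,0],"dr":[0,0,0],"fingers":1}])

```text
time_s: 5.98
tool_pos: [0.5975, 0.1123, 0.1431]
tool_rot: [-179.9, 0.0, 0.0]
force: [-0.2, 0.7, -2.0]
grip_width: 0.067
grasp_force: 25.0
```

Run:
```python
from h import *
st(); m,im=shot("wrist","w3.png")
```

```text
5.97 [0.5975 0.1123 0.1431] [-1.7994e+02  5.0000e-02  4.0000e-02] [-0.2  0.7 -2. ] 0.067 25.0 [  18.8   20.5  -39.1   94.1   13.5   70.3 -113.1]
```

View pics/w3.png

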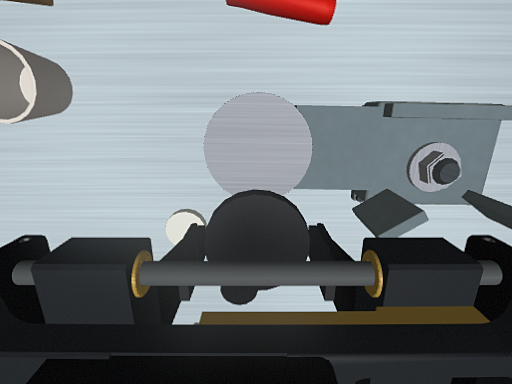

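The plate (258,145), the held disc (257,235) and the nut with its washer (435,168) are visible. I fit circles.

```bash
cat >> h.py <<'E'
from scipy.optimize import least_squares
def fitc(p,r=None):
    f=(lambda q:np.hypot(p[:,0]-q[0],p[:,1]-q[1])-(q[2] if r is None else r))
    s=least_squares(f,[*p.mean(0),r or .04],loss="soft_l1",f_scale=.001); return s.x.round(4),np.abs(s.fun).mean().round(5)
def arc(m,im,c,R,angs,z,ch=None):
    """strongest radial gradient around pixel c between R[0]..R[1]; to world at z"""
    g=cv2.GaussianBlur(im,(3,3),0).astype(float); out=[]
    for a in angs:
        rr=np.arange(R[0],R[1],.5); u=(c[0]+rr*np.cos(a)).astype(np.float32);v=(c[1]+rr*np.sin(a)).astype(np.float32)
        s=cv2.remap(g.astype(np.float32),u[None],v[None],1)[0]
        d=np.abs(s[4:]-s[:-4]).sum(1); i=d.argmax()+2
        out.append(onz(m,u[i],v[i],z)[:2])
    return np.array(out)
E
python3 - <<'E'
from h import *
m=env.camera_model("wrist");im=cv2.imread("pics/w3.png")
A=np.radians
print("plate",fitc(arc(m,im,(258,147),(45,62),A(np.arange(150,345,5)),.056)),fitc(arc(m,im,(258,147),(45,62),A(np.arange(150,345,5)),.056),.05))
print("disc",fitc(arc(m,im,(257,241),(40,60),A(np.arange(205,336,5)),.151)),fitc(arc(m,im,(257,241),(40,60),A(np.arange(205,336,5)),.151),.034))
print("nut washer",fitc(arc(m,im,(434,167),(20,32),A(np.arange(60,330,5)),.05)))
E
```

```text
plate (array([0.6445, 0.1125, 0.0497]), np.float64(0.00022)) (array([0.6442, 0.1123, 0.05  ]), np.float64(0.00025))
disc (array([0.6022, 0.1129, 0.0315]), np.float64(9e-05)) (array([0.6587, 0.113 , 0.034 ]), np.float64(0.00797))
nut washer (array([ 0.6265, -0.0579,  0.0239]), np.float64(0.00022))
```

Emit:
step_arm(moves=[{"dp":[20,0,0],"dr":[0,0,0],"fingers":1},{"dp":[25,0,0],"dr":[0,0,0],"fingers":1},{"dp":[0,0,25],"dr":[0,0,0],"fingers":1},{"dp":[0,0,25],"dr":[0,0,0],"fingers":1},{"dp":[0,0,20],"dr":[0,0,0],"fingers":1}])

```text
time_s: 6.65
tool_pos: [0.6423, 0.113, 0.0722]
tool_rot: [-180.0, 0.1, 0.1]
force: [0.1, -0.1, -2.6]
grip_width: 0.067
grasp_force: 25.0
```

Emit:
step_arm(moves=[{"dp":[0,0,6],"dr":[0,0,0],"fingers":1},{"dp":[0,0,2],"dr":[0,0,0],"fingers":1},{"dp":[0,0,2],"dr":[0,0,0],"fingers":1},{"dp":[0,0,1],"dr":[0,0,0],"fingers":1},{"dp":[0,0,0],"dr":[0,0,0],"fingers":1}])

```text
time_s: 7.28
tool_pos: [0.6433, 0.1111, 0.0629]
tool_rot: [180.0, -0.0, -0.0]
force: [-0.0, 0.4, -2.2]
grip_width: 0.0672
grasp_force: 25.0
```

Emit:
step_arm(moves=[{"dp":[-0.5,0,1],"dr":[0,0,0],"fingers":1},{"dp":[0,0,1],"dr":[0,0,0],"fingers":1},{"dp":[0,0,1],"dr":[0,0,0],"fingers":1},{"dp":[0,0,0],"dr":[0,0,0],"fingers":1},{"dp":[0,0,0],"dr":[0,0,0],"fingers":1}])

```text
time_s: 7.9
tool_pos: [0.6426, 0.1111, 0.0607]
tool_rot: [180.0, -0.0, -0.0]
force: [-2.9, 0.2, 5.3]
grip_width: 0.0668
grasp_force: 25.0
```

Emit:
step_arm(moves=[{"dp":[0,0,-0.5],"dr":[0,0,0],"fingers":0.5},{"dp":[0,0,0],"dr":[0,0,0],"fingers":0},{"dp":[0,0,0],"dr":[0,0,0],"fingers":0},{"dp":[0,0,-20],"dr":[0,0,0],"fingers":0},{"dp":[0,0,-40],"dr":[0,0,0],"fingers":0}])

```text
time_s: 8.52
tool_pos: [0.6416, 0.1109, 0.1199]
tool_rot: [180.0, 0.2, -0.0]
force: [0.2, -0.5, 1.4]
grip_width: 0.0863
grasp_force: 0.0
```

Emit:
step_arm(moves=[{"dp":[-25,0,-30],"dr":[0,0,0],"fingers":0},{"dp":[-40,0,-20],"dr":[0,0,0],"fingers":0},{"dp":[-30,0,0],"dr":[0,0,0],"fingers":0},{"dp":[0,0,0],"dr":[0,0,0],"fingers":0},{"dp":[0,0,0],"dr":[0,0,0],"fingers":0}])

```text
time_s: 9.15
tool_pos: [0.5485, 0.111, 0.1711]
tool_rot: [180.0, -0.1, -0.0]
force: [0.5, -0.5, -0.4]
grip_width: 0.0867
grasp_force: 0.0
```

Run:
```python
from h import *
st(); m,im=shot("wrist","w4.png")
A=np.radians
c=proj(m,[.6442,.1123,.0567]);k=proj(m,[.6442,.0623,.0567])[0]-c[0]
p=arc(m,im,c,(.85*k,1.15*k),A(np.arange(180,361,5)),.0567); print("plate",c,k,fitc(p,.05))
for b in blobs(m,im,im.max(2)<75,.0687,300):
    if b[3]<90: print(b)
for b in blobs(m,im,im.max(2)<75,.012,300):
    if b[3]<90: print(" bench",b)
cn=proj(m,[.6265,-.0579,.064]); print("nut px",cn)
```

```text
9.15 [0.5485 0.111  0.1711] [ 1.7998e+02 -1.2000e-01 -3.0000e-02] [ 0.5 -0.5 -0.4] 0.0867 0.0 [  22.1   12.9  -41.1   99.1    9.    71.2 -111.2]
plate [255.06488657  94.74194764] 51.87486661976848 (array([0.6437, 0.1117, 0.05  ]), np.float64(0.00028))
(array([256.5,  95.3]), np.int32(4363), array([0.6426, 0.1109]), 67.3, np.float64(66.1))
(array([434.1, 114.2]), np.int32(508), array([ 0.6267, -0.0568]), 23.9, np.float64(22.9))
(array([372.3, 151.1]), np.int32(1296), array([ 0.5923, -0.0015]), 63.5, np.float64(38.4))
(array([484.4, 153.8]), np.int32(1284), array([ 0.5893, -0.1157]), 73.5, np.float64(39.2))
(array([299.5, 293.7]), np.int32(382), array([0.4282, 0.0612]), 32.2, np.float64(26.4))
 bench (array([256.5,  95.3]), np.int32(4363), array([0.6455, 0.1109]), 81.7, np.float64(80.2))
 bench (array([434.1, 114.2]), np.int32(508), array([ 0.6261, -0.0927]), 29.1, np.float64(27.8))
 bench (array([372.3, 151.1]), np.int32(1296), array([ 0.5844, -0.0255]), 77.0, np.float64(46.6))
 bench (array([484.4, 153.8]), np.int32(1284), array([ 0.5807, -0.1642]), 89.2, np.float64(47.5))
 bench (array([299.5, 293.7]), np.int32(382), array([0.3852, 0.0506]), 39.1, np.float64(32.1))
nut px [432.09829763 114.30256547]
```

View pics/w4.png

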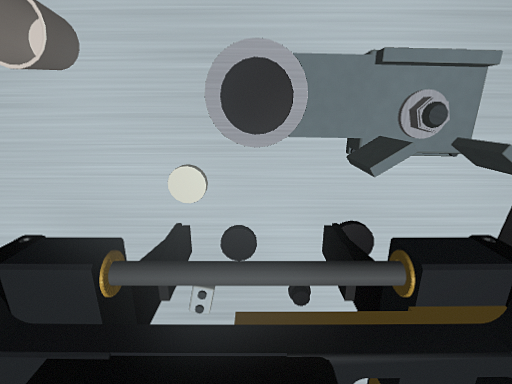

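Disc A sits about 1 mm off the plate centre. Next is disc B.

Emit:
step_arm(moves=[{"dp":[-25,30,15],"dr":[0,0,0],"fingers":0},{"dp":[-25,40,25],"dr":[0,0,0],"fingers":0},{"dp":[-20,30,30],"dr":[0,0,0],"fingers":0},{"dp":[-15,24,25],"dr":[0,0,0],"fingers":0},{"dp":[0,0,10],"dr":[0,0,0],"fingers":0}])

```text
time_s: 9.82
tool_pos: [0.4613, -0.0149, 0.0635]
tool_rot: [180.0, 0.2, -0.2]
force: [1.1, 0.3, 0.3]
grip_width: 0.0871
grasp_force: 0.0
```

Emit:
step_arm(moves=[{"dp":[0,0,0],"dr":[0,0,0],"fingers":0},{"dp":[0,0,0],"dr":[0,0,0],"fingers":0},{"dp":[0,0,0],"dr":[0,0,0],"fingers":0},{"dp":[0,0,0],"dr":[0,0,0],"fingers":0},{"dp":[0,0,0],"dr":[0,0,0],"fingers":0}])

```text
time_s: 10.45
tool_pos: [0.4627, -0.0127, 0.0653]
tool_rot: [180.0, -0.0, 0.0]
force: [-0.2, 0.1, -0.1]
grip_width: 0.0875
grasp_force: 0.0
```

Run:
```python
from h import *
st(); disc(show="w5.png")
```

```text
10.45 [ 0.4627 -0.0127  0.0653] [ 1.7999e+02 -2.0000e-02  0.0000e+00] [-0.2  0.1 -0.1] 0.0875 0.0 [ 33.7   6.3 -36.7 118.1   4.5  56.9 -95.3]
(array([258.7, 208.3]), np.int32(3443), array([ 0.4639, -0.0145]), 59.5, np.float64(57.1))
```

Emit:
step_arm(moves=[{"dp":[1,2,20],"dr":[0,0,0],"fingers":0},{"dp":[0,0,20],"dr":[0,0,0],"fingers":0},{"dp":[0,0,17],"dr":[0,0,0],"fingers":0},{"dp":[0,0,4],"dr":[0,0,0],"fingers":0},{"dp":[0,0,0],"dr":[0,0,0],"fingers":0}])

```text
time_s: 11.12
tool_pos: [0.4636, -0.0147, 0.0041]
tool_rot: [-180.0, 0.0, -0.0]
force: [0.2, -0.2, 0.2]
grip_width: 0.0869
grasp_force: 0.0
```

Emit:
step_arm(moves=[{"dp":[0,0,0],"dr":[0,0,0],"fingers":1},{"dp":[0,0,0],"dr":[0,0,0],"fingers":1},{"dp":[0,0,0],"dr":[0,0,0],"fingers":1},{"dp":[0,0,0],"dr":[0,0,0],"fingers":1},{"dp":[0,0,0],"dr":[0,0,0],"fingers":1}], squeeze=25)

```text
time_s: 11.75
tool_pos: [0.4637, -0.0149, 0.0042]
tool_rot: [180.0, -0.0, -0.0]
force: [-0.6, -0.2, 2.3]
grip_width: 0.0574
grasp_force: 25.0
```

Emit:
step_arm(moves=[{"dp":[0,0,-30],"dr":[0,0,0],"fingers":1},{"dp":[0,0,-50],"dr":[0,0,0],"fingers":1},{"dp":[20,-15,-50],"dr":[0,0,0],"fingers":1},{"dp":[40,-30,-10],"dr":[0,0,0],"fingers":1},{"dp":[40,-40,0],"dr":[0,0,0],"fingers":1}])

```text
time_s: 12.38
tool_pos: [0.5658, 0.0692, 0.1456]
tool_rot: [179.9, -0.2, -0.2]
force: [0.6, -0.4, -1.1]
grip_width: 0.0569
grasp_force: 25.0
```

Emit:
step_arm(moves=[{"dp":[30,-26,0],"dr":[0,0,0],"fingers":1},{"dp":[0,-15,0],"dr":[0,0,0],"fingers":1},{"dp":[0,0,0],"dr":[0,0,0],"fingers":1},{"dp":[0,0,0],"dr":[0,0,0],"fingers":1},{"dp":[0,0,0],"dr":[0,0,0],"fingers":1}])

```text
time_s: 13.0
tool_pos: [0.5933, 0.1094, 0.1442]
tool_rot: [179.9, -0.0, -0.1]
force: [0.4, 0.4, -2.2]
grip_width: 0.0573
grasp_force: 25.0
```

Run:
```python
from h import *
st(); m,im=shot("wrist","w6.png"); A=np.radians
c=proj(m,[.644,.112,.0567]);k=proj(m,[.644,.062,.0567])[0]-c[0]
print("plate",fitc(arc(m,im,c,(.85*k,1.15*k),A(np.arange(185,356,5)),.0567),.05))
k*=.034/.05*1.08; c=proj(m,[.6426,.111,.0687])
print("A",fitc(arc(m,im,c,(.85*k,1.2*k),A(np.arange(190,351,5)),.0687),.034))
o=env.get_obs()["tool_pos"];c=proj(m,[o[0],o[1],o[2]+.008]);k=proj(m,[o[0],o[1]-.029,o[2]+.008])[0]-c[0]
print("B",fitc(arc(m,im,c,(.8*k,1.15*k),A(np.arange(215,326,5)),o[2]+.008),.029))
```

```text
13.0 [0.5933 0.1094 0.1442] [ 1.7991e+02 -1.0000e-02 -1.2000e-01] [ 0.4  0.4 -2.2] 0.0573 25.0 [  20.5   20.3  -40.9   94.7   14.    70.3 -113.5]
plate (array([0.6442, 0.112 , 0.05  ]), np.float64(0.0014))
A (array([0.6406, 0.1137, 0.034 ]), np.float64(0.00277))
B (array([0.5946, 0.1093, 0.029 ]), np.float64(0.00033))
```

Emit:
step_arm(moves=[{"dp":[25,-2.5,0],"dr":[0,0,0],"fingers":1},{"dp":[24.5,0,0],"dr":[0,0,0],"fingers":1},{"dp":[0,0,25],"dr":[0,0,0],"fingers":1},{"dp":[0,0,25],"dr":[0,0,0],"fingers":1},{"dp":[0,0,15],"dr":[0,0,0],"fingers":1}])

```text
time_s: 13.68
tool_pos: [0.6424, 0.1125, 0.0777]
tool_rot: [179.9, 0.1, -0.1]
force: [0.3, -0.8, -1.1]
grip_width: 0.0572
grasp_force: 25.0
```

Emit:
step_arm(moves=[{"dp":[0,0,3],"dr":[0,0,0],"fingers":1},{"dp":[0,0,1.5],"dr":[0,0,0],"fingers":1},{"dp":[0,0,1],"dr":[0,0,0],"fingers":1},{"dp":[0,0,0],"dr":[0,0,0],"fingers":1},{"dp":[0,0,0],"dr":[0,0,0],"fingers":1}])

```text
time_s: 14.3
tool_pos: [0.6433, 0.1137, 0.0739]
tool_rot: [180.0, -0.0, -0.0]
force: [0.1, 0.2, -1.5]
grip_width: 0.057
grasp_force: 25.0
```

Emit:
step_arm(moves=[{"dp":[0,1.5,0],"dr":[0,0,0],"fingers":1},{"dp":[0,0,1],"dr":[0,0,0],"fingers":1},{"dp":[0,0,0.5],"dr":[0,0,0],"fingers":1},{"dp":[0,0,0],"dr":[0,0,0],"fingers":1},{"dp":[0,0,0],"dr":[0,0,0],"fingers":1}])

```text
time_s: 14.92
tool_pos: [0.6433, 0.1118, 0.0729]
tool_rot: [180.0, -0.0, -0.0]
force: [-1.8, -1.6, 4.5]
grip_width: 0.057
grasp_force: 25.0
```

Emit:
step_arm(moves=[{"dp":[0,0,0],"dr":[0,0,0],"fingers":0.4},{"dp":[0,0,0],"dr":[0,0,0],"fingers":0},{"dp":[0,0,0],"dr":[0,0,0],"fingers":0},{"dp":[0,0,-20],"dr":[0,0,0],"fingers":0},{"dp":[0,0,-40],"dr":[0,0,0],"fingers":0}])

```text
time_s: 15.55
tool_pos: [0.642, 0.1119, 0.1319]
tool_rot: [180.0, 0.2, 0.0]
force: [1.6, -0.2, -0.2]
grip_width: 0.0849
grasp_force: 0.0
```

Emit:
step_arm(moves=[{"dp":[-25,0,-30],"dr":[0,0,0],"fingers":0},{"dp":[-40,0,0],"dr":[0,0,0],"fingers":0},{"dp":[-30,0,0],"dr":[0,0,0],"fingers":0},{"dp":[0,0,0],"dr":[0,0,0],"fingers":0},{"dp":[0,0,0],"dr":[0,0,0],"fingers":0}])

```text
time_s: 16.18
tool_pos: [0.5491, 0.1121, 0.1632]
tool_rot: [180.0, -0.1, -0.0]
force: [1.3, 0.2, 0.3]
grip_width: 0.087
grasp_force: 0.0
```

Run:
```python
from h import *
st(); m,im=shot("wrist","w7.png")
A=np.radians
c=proj(m,[.644,.112,.0567]);k=proj(m,[.644,.062,.0567])[0]-c[0]
print("plate",fitc(arc(m,im,c,(.85*k,1.15*k),A(np.arange(0,361,5)),.0567),.05))
for z,w in((.0687,"A"),(.0807,"B")):
  for b in blobs(m,im,im.max(2)<90,z,300):
    if b[3]<90 and b[2][1]>.05: print(w,b)
for b in blobs(m,im,im.max(2)<75,.012,300):
    if b[3]<90: print(" bench",b)
n=proj(m,[.6265,-.0579,.06]).astype(int);print(n)
cv2.imwrite("pics/n7.png",np.hstack([cv2.resize(im[n[1]-35:n[1]+35,n[0]-35:n[0]+35],(400,400),interpolation=cv2.INTER_CUBIC),cv2.resize(im[int(c[1])-60:int(c[1])+60,int(c[0])-60:int(c[0])+60],(400,400),interpolation=cv2.INTER_CUBIC)]))
```

```text
16.18 [0.5491 0.1121 0.1632] [ 1.7999e+02 -1.3000e-01 -2.0000e-02] [1.3 0.2 0.3] 0.087 0.0 [  23.4   13.8  -42.9   99.5    9.9   70.5 -112. ]
plate (array([0.6438, 0.1122, 0.05  ]), np.float64(0.00167))
A (array([47.9, 14.9]), np.int32(316), array([0.7045, 0.2851]), 41.4, np.float64(13.7))
A (array([240.2,  95.9]), np.int32(6238), array([0.6422, 0.1264]), 88.5, np.float64(76.9))
B (array([47.9, 14.9]), np.int32(316), array([0.701, 0.277]), 39.5, np.float64(13.1))
B (array([240.2,  95.9]), np.int32(6238), array([0.6416, 0.1257]), 84.3, np.float64(73.3))
 bench (array([440.4, 115. ]), np.int32(525), array([ 0.6259, -0.094 ]), 29.2, np.float64(27.8))
 bench (array([377.2, 153.2]), np.int32(1418), array([ 0.5838, -0.0271]), 79.9, np.float64(47.9))
 bench (array([488.8, 154.5]), np.int32(1218), array([ 0.5818, -0.1608]), 80.0, np.float64(45.3))
 bench (array([301. , 296.3]), np.int32(447), array([0.3867, 0.0508]), 42.2, np.float64(34.2))
[435 115]
```

View pics/n7.png

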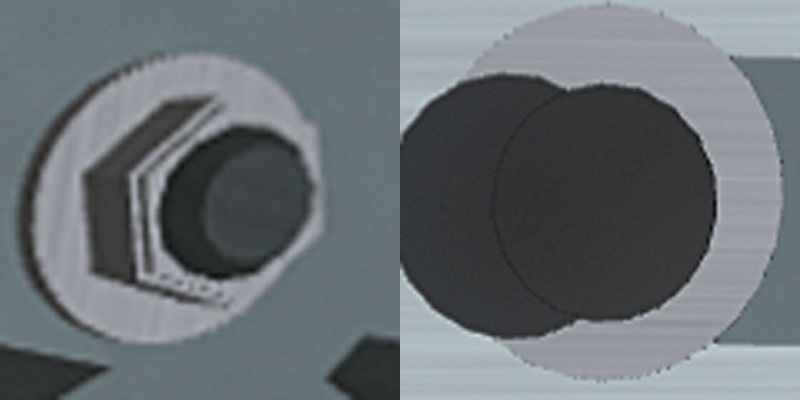

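The crop shows disc A knocked about 27 mm to +y under disc B, which sits centred. That is the announced disturbance. I lift B off to its old bench spot, recentre A, then bring B back.

Emit:
step_arm(moves=[{"dp":[30,0,0],"dr":[0,0,0],"fingers":0},{"dp":[40,0,0],"dr":[0,0,0],"fingers":0},{"dp":[25,0,30],"dr":[0,0,0],"fingers":0},{"dp":[0,0,35],"dr":[0,0,0],"fingers":0},{"dp":[0,0,20],"dr":[0,0,0],"fingers":0}])

```text
time_s: 16.85
tool_pos: [0.6428, 0.1119, 0.0743]
tool_rot: [-180.0, 0.2, -0.0]
force: [0.6, -0.4, -0.5]
grip_width: 0.0873
grasp_force: 0.0
```

Emit:
step_arm(moves=[{"dp":[0,0,4],"dr":[0,0,0],"fingers":0},{"dp":[0,0,0],"dr":[0,0,0],"fingers":0.3},{"dp":[0,0,0],"dr":[0,0,0],"fingers":1},{"dp":[0,0,0],"dr":[0,0,0],"fingers":1},{"dp":[0,0,0],"dr":[0,0,0],"fingers":1}])

```text
time_s: 17.48
tool_pos: [0.6435, 0.1121, 0.0739]
tool_rot: [180.0, -0.1, -0.0]
force: [0.1, -0.1, 2.0]
grip_width: 0.0568
grasp_force: 25.0
```

Emit:
step_arm(moves=[{"dp":[0,0,-5],"dr":[0,0,0],"fingers":1},{"dp":[0,0,-30],"dr":[0,0,0],"fingers":1},{"dp":[-10,0,-30],"dr":[0,0,0],"fingers":1},{"dp":[-40,20,-10],"dr":[0,0,0],"fingers":1},{"dp":[-50,35,0],"dr":[0,0,0],"fingers":1}])

```text
time_s: 18.1
tool_pos: [0.5431, 0.0586, 0.1492]
tool_rot: [-179.9, -0.1, 0.2]
force: [-0.0, -0.8, -0.3]
grip_width: 0.0571
grasp_force: 25.0
```

Run:
```python
from h import *
st(); m,im=shot("top","t8.png")
for z in(.012,.0687):
  for b in blobs(m,im,im.max(2)<90,z,80):
    if b[3]<80 and .4<b[2][0]<.7 and abs(b[2][1])<.25: print(z,b)
```

```text
18.1 [0.5431 0.0586 0.1492] [-1.7992e+02 -1.5000e-01  1.6000e-01] [-0.  -0.8 -0.3] 0.0571 25.0 [  29.4   12.5  -42.8  102.4    9.    68.5 -105.8]
```

Emit:
step_arm(moves=[{"dp":[-40,30,0],"dr":[0,0,0],"fingers":1},{"dp":[-39,43,10],"dr":[0,0,0],"fingers":1},{"dp":[0,0,40],"dr":[0,0,0],"fingers":1},{"dp":[0,0,45],"dr":[0,0,0],"fingers":1},{"dp":[0,0,35],"dr":[0,0,0],"fingers":1}])

```text
time_s: 18.77
tool_pos: [0.4635, -0.0161, 0.0168]
tool_rot: [180.0, 0.0, -0.0]
force: [-0.4, -0.8, -1.4]
grip_width: 0.0568
grasp_force: 25.0
```

Emit:
step_arm(moves=[{"dp":[0,0,10],"dr":[0,0,0],"fingers":1},{"dp":[0,0,3],"dr":[0,0,0],"fingers":1},{"dp":[0,0,0],"dr":[0,0,0],"fingers":1},{"dp":[0,0,0],"dr":[0,0,0],"fingers":0.4},{"dp":[0,0,0],"dr":[0,0,0],"fingers":0}])

```text
time_s: 19.4
tool_pos: [0.4648, -0.016, 0.0059]
tool_rot: [180.0, -0.1, -0.0]
force: [0.4, -0.0, -0.1]
grip_width: 0.0612
grasp_force: 0.0
```

Emit:
step_arm(moves=[{"dp":[0,0,0],"dr":[0,0,0],"fingers":0},{"dp":[0,0,-40],"dr":[0,0,0],"fingers":0},{"dp":[0,0,-60],"dr":[0,0,0],"fingers":0},{"dp":[20,-30,-50],"dr":[0,0,0],"fingers":0},{"dp":[30,-60,0],"dr":[0,0,0],"fingers":0}])

```text
time_s: 20.02
tool_pos: [0.5161, 0.0681, 0.16]
tool_rot: [179.8, -0.6, -0.4]
force: [1.9, 0.3, -0.0]
grip_width: 0.0872
grasp_force: 0.0
```

Emit:
step_arm(moves=[{"dp":[30,-50,0],"dr":[0,0,0],"fingers":0},{"dp":[0,0,0],"dr":[0,0,0],"fingers":0},{"dp":[0,0,0],"dr":[0,0,0],"fingers":0},{"dp":[0,0,0],"dr":[0,0,0],"fingers":0},{"dp":[0,0,0],"dr":[0,0,0],"fingers":0}])

```text
time_s: 20.65
tool_pos: [0.5419, 0.1184, 0.1552]
tool_rot: [179.9, -0.0, -0.1]
force: [1.0, 0.4, -0.6]
grip_width: 0.087
grasp_force: 0.0
```

Run:
```python
from h import *
st(); m,im=shot("wrist","w9.png")
for z in(.012,.0687):
  for b in blobs(m,im,im.max(2)<80,z,300):
    if b[3]<80: print(z,b)
```

```text
20.65 [0.5419 0.1184 0.1552] [ 1.7992e+02 -2.0000e-02 -1.4000e-01] [ 1.   0.4 -0.6] 0.087 0.0 [  27.    14.6  -48.1  100.6   11.6   69.9 -114.3]
0.012 (array([454.9, 106.2]), np.int32(596), array([ 0.6271, -0.0969]), 30.3, np.float64(28.4))
0.012 (array([494.9, 145.4]), np.int32(890), array([ 0.5852, -0.1526]), 61.5, np.float64(37.1))
0.0687 (array([234.7,  87. ]), np.int32(5049), array([0.6418, 0.1368]), 67.2, np.float64(66.0))
0.0687 (array([454.9, 106.2]), np.int32(596), array([ 0.6263, -0.057 ]), 24.7, np.float64(23.1))
0.0687 (array([388.5, 146.1]), np.int32(1636), array([ 0.5923, -0.0023]), 70.0, np.float64(40.4))
0.0687 (array([494.9, 145.4]), np.int32(890), array([ 0.5922, -0.1024]), 50.1, np.float64(30.2))
```

View pics/w9.png

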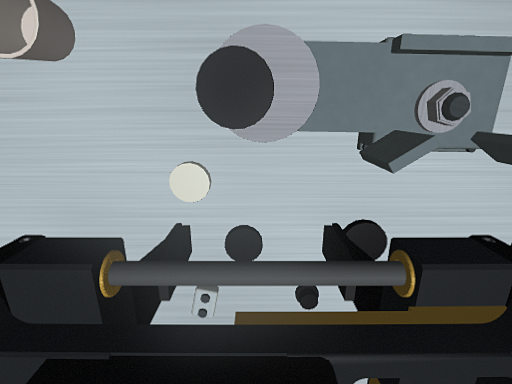

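Disc A is now at (0.642,0.137), off the plate centre. I regrip it and recentre.

Emit:
step_arm(moves=[{"dp":[30,-9,0],"dr":[0,0,0],"fingers":0},{"dp":[40,-9,0],"dr":[0,0,0],"fingers":0},{"dp":[29.5,0,30],"dr":[0,0,0],"fingers":0},{"dp":[0,0,35],"dr":[0,0,0],"fingers":0},{"dp":[0,0,20],"dr":[0,0,0],"fingers":0}])

```text
time_s: 21.32
tool_pos: [0.6406, 0.137, 0.0679]
tool_rot: [180.0, 0.2, -0.1]
force: [0.4, 0.3, -1.3]
grip_width: 0.0869
grasp_force: 0.0
```

Emit:
step_arm(moves=[{"dp":[0,0,8],"dr":[0,0,0],"fingers":0},{"dp":[0,0,1],"dr":[0,0,0],"fingers":0},{"dp":[0,0,0],"dr":[0,0,0],"fingers":1},{"dp":[0,0,0],"dr":[0,0,0],"fingers":1},{"dp":[0,0,0],"dr":[0,0,0],"fingers":1}])

```text
time_s: 21.95
tool_pos: [0.642, 0.1379, 0.0619]
tool_rot: [180.0, -0.1, -0.0]
force: [-1.1, -0.7, 1.5]
grip_width: 0.067
grasp_force: 25.0
```

Emit:
step_arm(moves=[{"dp":[0,0,-4],"dr":[0,0,0],"fingers":1},{"dp":[0,8,-2],"dr":[0,0,0],"fingers":1},{"dp":[0,8,0],"dr":[0,0,0],"fingers":1},{"dp":[0,8,0],"dr":[0,0,0],"fingers":1},{"dp":[0,0,0],"dr":[0,0,0],"fingers":1}])

```text
time_s: 22.58
tool_pos: [0.6416, 0.1122, 0.0667]
tool_rot: [179.9, 0.0, -0.1]
force: [0.6, -0.3, -1.6]
grip_width: 0.067
grasp_force: 25.0
```

Emit:
step_arm(moves=[{"dp":[2,0,0],"dr":[0,0,0],"fingers":1},{"dp":[0,0,3],"dr":[0,0,0],"fingers":1},{"dp":[0,0,2],"dr":[0,0,0],"fingers":1},{"dp":[0,0,0.5],"dr":[0,0,0],"fingers":1},{"dp":[0,0,0],"dr":[0,0,0],"fingers":1}])

```text
time_s: 23.2
tool_pos: [0.6434, 0.1145, 0.0619]
tool_rot: [-180.0, 0.0, 0.0]
force: [-1.0, 1.2, 3.7]
grip_width: 0.0668
grasp_force: 25.0
```

Emit:
step_arm(moves=[{"dp":[0,0,0],"dr":[0,0,0],"fingers":0.4},{"dp":[0,0,0],"dr":[0,0,0],"fingers":0},{"dp":[0,0,0],"dr":[0,0,0],"fingers":0},{"dp":[0,0,-30],"dr":[0,0,0],"fingers":0},{"dp":[0,0,-40],"dr":[0,0,0],"fingers":0}])

```text
time_s: 23.82
tool_pos: [0.6429, 0.1134, 0.1308]
tool_rot: [180.0, 0.1, -0.0]
force: [1.1, -0.3, -0.3]
grip_width: 0.086
grasp_force: 0.0
```

Emit:
step_arm(moves=[{"dp":[-25,0,-30],"dr":[0,0,0],"fingers":0},{"dp":[-40,0,0],"dr":[0,0,0],"fingers":0},{"dp":[-30,0,0],"dr":[0,0,0],"fingers":0},{"dp":[0,0,0],"dr":[0,0,0],"fingers":0},{"dp":[0,0,0],"dr":[0,0,0],"fingers":0}])

```text
time_s: 24.45
tool_pos: [0.5494, 0.1135, 0.1617]
tool_rot: [180.0, -0.1, -0.1]
force: [-0.8, 0.1, -0.1]
grip_width: 0.0869
grasp_force: 0.0
```

Run:
```python
from h import *
st(); m,im=shot("wrist","w10.png")
A=np.radians
c=proj(m,[.644,.112,.0567]);k=proj(m,[.644,.062,.0567])[0]-c[0]
print("plate",fitc(arc(m,im,c,(.85*k,1.15*k),A(np.arange(180,361,5)),.0567),.05))
for z in(.012,.0687):
  for b in blobs(m,im,im.max(2)<80,z,300):
    if b[3]<80: print(z,b)
```

```text
24.45 [0.5494 0.1135 0.1617] [ 1.7998e+02 -8.0000e-02 -6.0000e-02] [-0.8  0.1 -0.1] 0.0869 0.0 [  28.1   15.3  -48.9   99.3   12.2   70.8 -113.9]
plate (array([0.6437, 0.1116, 0.05  ]), np.float64(0.00021))
0.012 (array([443. , 115.2]), np.int32(548), array([ 0.6257, -0.0947]), 29.4, np.float64(28.1))
0.012 (array([379.3, 153.5]), np.int32(1482), array([ 0.5835, -0.0276]), 79.7, np.float64(48.7))
0.012 (array([489.8, 154.5]), np.int32(1161), array([ 0.5819, -0.1594]), 77.2, np.float64(44.0))
0.0687 (array([255.5,  94.9]), np.int32(4693), array([0.6431, 0.1142]), 67.2, np.float64(66.1))
0.0687 (array([443. , 115.2]), np.int32(548), array([ 0.6265, -0.057 ]), 24.1, np.float64(23.0))
0.0687 (array([379.3, 153.5]), np.int32(1482), array([ 0.592, -0.002]), 65.2, np.float64(39.9))
0.0687 (array([489.8, 154.5]), np.int32(1161), array([ 0.5907, -0.1099]), 63.2, np.float64(36.0))
```

Disc A is 2.7 mm from centre, which is good. Back to B.

Emit:
step_arm(moves=[{"dp":[-25,30,10],"dr":[0,0,0],"fingers":0},{"dp":[-25,45,25],"dr":[0,0,0],"fingers":0},{"dp":[-20,35,30],"dr":[0,0,0],"fingers":0},{"dp":[-14,19,30],"dr":[0,0,0],"fingers":0},{"dp":[0,0,0],"dr":[0,0,0],"fingers":0}])

```text
time_s: 25.12
tool_pos: [0.4626, -0.0164, 0.0647]
tool_rot: [-180.0, 0.3, -0.2]
force: [0.4, 0.9, -0.2]
grip_width: 0.0869
grasp_force: 0.0
```

Emit:
step_arm(moves=[{"dp":[0,0,0],"dr":[0,0,0],"fingers":0},{"dp":[0,0,0],"dr":[0,0,0],"fingers":0},{"dp":[0,0,0],"dr":[0,0,0],"fingers":0},{"dp":[0,0,0],"dr":[0,0,0],"fingers":0},{"dp":[0,0,0],"dr":[0,0,0],"fingers":0}])

```text
time_s: 25.75
tool_pos: [0.4646, -0.0148, 0.0667]
tool_rot: [180.0, -0.0, 0.0]
force: [-0.2, -0.3, -0.3]
grip_width: 0.0873
grasp_force: 0.0
```

Run:
```python
from h import *
st(); disc()
```

```text
25.75 [ 0.4646 -0.0148  0.0667] [ 1.7999e+02 -1.0000e-02  0.0000e+00] [-0.2 -0.3 -0.3] 0.0873 0.0 [ 42.3   7.5 -45.6 117.6   6.4  57.3 -96.5]
(array([258. , 208.5]), np.int32(3409), array([ 0.4651, -0.0161]), 59.5, np.float64(57.2))
```

Emit:
step_arm(moves=[{"dp":[0.5,1,20],"dr":[0,0,0],"fingers":0},{"dp":[0,0,20],"dr":[0,0,0],"fingers":0},{"dp":[0,0,18],"dr":[0,0,0],"fingers":0},{"dp":[0,0,4.5],"dr":[0,0,0],"fingers":0},{"dp":[0,0,0],"dr":[0,0,0],"fingers":0}])

```text
time_s: 26.42
tool_pos: [0.465, -0.0158, 0.004]
tool_rot: [-180.0, 0.0, 0.0]
force: [0.7, -0.9, -0.6]
grip_width: 0.087
grasp_force: 0.0
```

Emit:
step_arm(moves=[{"dp":[0,0,0],"dr":[0,0,0],"fingers":1},{"dp":[0,0,0],"dr":[0,0,0],"fingers":1},{"dp":[0,0,0],"dr":[0,0,0],"fingers":1},{"dp":[0,0,0],"dr":[0,0,0],"fingers":1},{"dp":[0,0,0],"dr":[0,0,0],"fingers":1}])

```text
time_s: 27.05
tool_pos: [0.4651, -0.016, 0.0042]
tool_rot: [180.0, -0.0, -0.0]
force: [-0.2, 0.4, 2.3]
grip_width: 0.0571
grasp_force: 25.0
```

Emit:
step_arm(moves=[{"dp":[0,0,-30],"dr":[0,0,0],"fingers":1},{"dp":[0,0,-50],"dr":[0,0,0],"fingers":1},{"dp":[20,-15,-50],"dr":[0,0,0],"fingers":1},{"dp":[40,-30,-10],"dr":[0,0,0],"fingers":1},{"dp":[40,-40,0],"dr":[0,0,0],"fingers":1}])

```text
time_s: 27.68
tool_pos: [0.5673, 0.0679, 0.1456]
tool_rot: [179.9, -0.2, -0.3]
force: [-0.1, 0.3, -0.6]
grip_width: 0.057
grasp_force: 25.0
```

Emit:
step_arm(moves=[{"dp":[30,-27,0],"dr":[0,0,0],"fingers":1},{"dp":[0,-15,0],"dr":[0,0,0],"fingers":1},{"dp":[0,0,0],"dr":[0,0,0],"fingers":1},{"dp":[0,0,0],"dr":[0,0,0],"fingers":1},{"dp":[0,0,0],"dr":[0,0,0],"fingers":1}])

```text
time_s: 28.3
tool_pos: [0.5948, 0.1093, 0.1441]
tool_rot: [179.9, -0.0, -0.1]
force: [-0.1, 0.2, -1.6]
grip_width: 0.0574
grasp_force: 25.0
```

Run:
```python
from h import *
st(); m,im=shot("wrist","w11.png"); A=np.radians
c=proj(m,[.6435,.114,.0687]);k=proj(m,[.6435,.08,.0687])[0]-c[0]
p=arc(m,im,c,(.8*k,1.25*k),A(np.arange(200,341,5)),.0687); print("A",fitc(p,.034))
o=env.get_obs()["tool_pos"];c=proj(m,[o[0],o[1],o[2]+.008]);k=proj(m,[o[0],o[1]-.029,o[2]+.008])[0]-c[0]
print("B",fitc(arc(m,im,c,(.8*k,1.15*k),A(np.arange(215,326,5)),o[2]+.008),.029))
```

```text
28.3 [0.5948 0.1093 0.1441] [ 1.7991e+02 -1.0000e-02 -1.2000e-01] [-0.1  0.2 -1.6] 0.0574 25.0 [  26.2   22.7  -48.7   94.3   17.9   71.2 -116.2]
A (array([0.6422, 0.1142, 0.034 ]), np.float64(0.00014))
B (array([0.5957, 0.1092, 0.029 ]), np.float64(0.00033))
```

Emit:
step_arm(moves=[{"dp":[25,-1,0],"dr":[0,0,0],"fingers":1},{"dp":[23,0,0],"dr":[0,0,0],"fingers":1},{"dp":[0,0,25],"dr":[0,0,0],"fingers":1},{"dp":[0,0,25],"dr":[0,0,0],"fingers":1},{"dp":[0,0,15],"dr":[0,0,0],"fingers":1}])

```text
time_s: 28.98
tool_pos: [0.6424, 0.1108, 0.0777]
tool_rot: [179.9, 0.1, -0.1]
force: [0.2, -0.4, -1.8]
grip_width: 0.0571
grasp_force: 25.0
```

Emit:
step_arm(moves=[{"dp":[0,0,3],"dr":[0,0,0],"fingers":1},{"dp":[0,0,1.5],"dr":[0,0,0],"fingers":1},{"dp":[0,0,1.5],"dr":[0,0,0],"fingers":1},{"dp":[0,0,0.5],"dr":[0,0,0],"fingers":1},{"dp":[0,0,0],"dr":[0,0,0],"fingers":1}])

```text
time_s: 29.6
tool_pos: [0.6433, 0.1121, 0.073]
tool_rot: [180.0, -0.0, -0.0]
force: [0.3, -0.7, -0.9]
grip_width: 0.0573
grasp_force: 25.0
```

Release, back off, check, and head for disc C.

Emit:
step_arm(moves=[{"dp":[0,0,0.8],"dr":[0,0,0],"fingers":1},{"dp":[0,0,0],"dr":[0,0,0],"fingers":0.4},{"dp":[0,0,0],"dr":[0,0,0],"fingers":0},{"dp":[0,0,0],"dr":[0,0,0],"fingers":0},{"dp":[0,0,-30],"dr":[0,0,0],"fingers":0}])

```text
time_s: 30.22
tool_pos: [0.6411, 0.1113, 0.0991]
tool_rot: [180.0, 0.3, -0.0]
force: [1.2, 0.4, 0.2]
grip_width: 0.0794
grasp_force: 0.0
```

Emit:
step_arm(moves=[{"dp":[0,0,-40],"dr":[0,0,0],"fingers":0},{"dp":[-30,0,-20],"dr":[0,0,0],"fingers":0},{"dp":[-50,-5,0],"dr":[0,0,0],"fingers":0},{"dp":[-50,-10,0],"dr":[0,0,0],"fingers":0},{"dp":[-49,-8,30],"dr":[0,0,0],"fingers":0}])

```text
time_s: 30.85
tool_pos: [0.4642, 0.1364, 0.1328]
tool_rot: [-180.0, -0.3, 0.0]
force: [-0.4, -0.1, 0.7]
grip_width: 0.0868
grasp_force: 0.0
```

Emit:
step_arm(moves=[{"dp":[0,0,40],"dr":[0,0,0],"fingers":0},{"dp":[0,0,30],"dr":[0,0,0],"fingers":0},{"dp":[0,0,0],"dr":[0,0,0],"fingers":0},{"dp":[0,0,0],"dr":[0,0,0],"fingers":0},{"dp":[0,0,0],"dr":[0,0,0],"fingers":0}])

```text
time_s: 31.48
tool_pos: [0.4652, 0.1355, 0.063]
tool_rot: [-180.0, -0.1, -0.0]
force: [0.3, 0.2, 0.0]
grip_width: 0.0869
grasp_force: 0.0
```

Run:
```python
from h import *
st(); disc()
m,im=shot("top","t12.png")
for b in blobs(m,im,im.max(2)<85,.0807,100):
    if .6<b[2][0]<.7 and abs(b[2][1]-.11)<.06: print("stack",b)
```

```text
31.48 [0.4652 0.1355 0.063 ] [-1.7998e+02 -1.3000e-01 -2.0000e-02] [0.3 0.2 0. ] 0.0869 0.0 [  30.6   12.6  -53.8  115.1   12.    57.8 -119. ]
(array([256.7, 213.4]), np.int32(2414), array([0.4629, 0.1352]), 49.7, np.float64(47.6))
stack (array([205.5, 146.2]), np.int32(472), array([0.6391, 0.1132]), 65.1, np.float64(61.8))
```

Emit:
step_arm(moves=[{"dp":[-2.3,0,20],"dr":[0,0,0],"fingers":0},{"dp":[0,0,20],"dr":[0,0,0],"fingers":0},{"dp":[0,0,15],"dr":[0,0,0],"fingers":0},{"dp":[0,0,4],"dr":[0,0,0],"fingers":0},{"dp":[0,0,0],"dr":[0,0,0],"fingers":0}])

```text
time_s: 32.2
tool_pos: [0.4619, 0.1352, 0.0029]
tool_rot: [-180.0, -0.0, -0.0]
force: [0.1, 0.0, -0.3]
grip_width: 0.0868
grasp_force: 0.0
```

Emit:
step_arm(moves=[{"dp":[0,0,0],"dr":[0,0,0],"fingers":1},{"dp":[0,0,0],"dr":[0,0,0],"fingers":1},{"dp":[0,0,0],"dr":[0,0,0],"fingers":1},{"dp":[0,0,0],"dr":[0,0,0],"fingers":1},{"dp":[0,0,0],"dr":[0,0,0],"fingers":1}])

```text
time_s: 32.83
tool_pos: [0.4617, 0.135, 0.0028]
tool_rot: [180.0, -0.0, -0.0]
force: [0.0, -1.1, 0.8]
grip_width: 0.0473
grasp_force: 25.0
```

Emit:
step_arm(moves=[{"dp":[0,0,-30],"dr":[0,0,0],"fingers":1},{"dp":[0,0,-50],"dr":[0,0,0],"fingers":1},{"dp":[20,5,-50],"dr":[0,0,0],"fingers":1},{"dp":[40,8,-20],"dr":[0,0,0],"fingers":1},{"dp":[45,8,0],"dr":[0,0,0],"fingers":1}])

```text
time_s: 33.45
tool_pos: [0.5693, 0.1136, 0.1553]
tool_rot: [179.9, -0.3, -0.1]
force: [0.3, 0.6, -1.4]
grip_width: 0.0469
grasp_force: 25.0
```

Emit:
step_arm(moves=[{"dp":[26,2,0],"dr":[0,0,0],"fingers":1},{"dp":[0,0,0],"dr":[0,0,0],"fingers":1},{"dp":[0,0,0],"dr":[0,0,0],"fingers":1},{"dp":[0,0,0],"dr":[0,0,0],"fingers":1},{"dp":[0,0,0],"dr":[0,0,0],"fingers":1}])

```text
time_s: 34.08
tool_pos: [0.5921, 0.1122, 0.153]
tool_rot: [180.0, -0.0, 0.0]
force: [0.4, -0.6, -0.8]
grip_width: 0.0472
grasp_force: 25.0
```

Run:
```python
from h import *
st(); m,im=shot("wrist","w13.png"); A=np.radians
c=proj(m,[.644,.112,.0807]);k=proj(m,[.644,.083,.0807])[0]-c[0]
print("B",fitc(arc(m,im,c,(.8*k,1.12*k),A(np.arange(200,341,5)),.0807),.029))
o=env.get_obs()["tool_pos"];c=proj(m,[o[0],o[1],o[2]+.008]);k=proj(m,[o[0],o[1]-.024,o[2]+.008])[0]-c[0]
print("C",fitc(arc(m,im,c,(.8*k,1.15*k),A(np.arange(215,326,5)),o[2]+.008),.024))
```

```text
34.08 [0.5921 0.1122 0.153 ] [ 1.7995e+02 -2.0000e-02  2.0000e-02] [ 0.4 -0.6 -0.8] 0.0472 25.0 [  28.    22.7  -51.3   94.    18.5   72.3 -116.8]
B (array([0.6433, 0.1101, 0.029 ]), np.float64(0.00093))
C (array([0.5942, 0.112 , 0.024 ]), np.float64(0.00026))
```

View pics/w13.png

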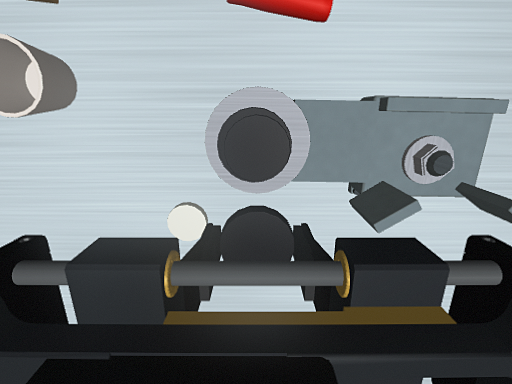

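A and B are stacked concentrically at (255,142) and C is held. Now I place C.

Emit:
step_arm(moves=[{"dp":[25,0,0],"dr":[0,0,0],"fingers":1},{"dp":[25,0,0],"dr":[0,0,0],"fingers":1},{"dp":[0,0,25],"dr":[0,0,0],"fingers":1},{"dp":[0,0,25],"dr":[0,0,0],"fingers":1},{"dp":[0,0,13],"dr":[0,0,0],"fingers":1}])

```text
time_s: 34.75
tool_pos: [0.6419, 0.1117, 0.0884]
tool_rot: [180.0, 0.1, -0.0]
force: [0.1, -0.8, -0.7]
grip_width: 0.047
grasp_force: 25.0
```

Emit:
step_arm(moves=[{"dp":[0,0,3],"dr":[0,0,0],"fingers":1},{"dp":[0,0,1.5],"dr":[0,0,0],"fingers":1},{"dp":[0,0,1.5],"dr":[0,0,0],"fingers":1},{"dp":[0,0,0.5],"dr":[0,0,0],"fingers":1},{"dp":[0,0,0],"dr":[0,0,0],"fingers":1}])

```text
time_s: 35.38
tool_pos: [0.6429, 0.112, 0.0835]
tool_rot: [180.0, -0.0, -0.0]
force: [0.7, -0.4, -1.0]
grip_width: 0.0471
grasp_force: 25.0
```

Emit:
step_arm(moves=[{"dp":[-1,0,0.6],"dr":[0,0,0],"fingers":1},{"dp":[0,0,0.4],"dr":[0,0,0],"fingers":1},{"dp":[0,0,0],"dr":[0,0,0],"fingers":0.4},{"dp":[0,0,0],"dr":[0,0,0],"fingers":0},{"dp":[0,0,0],"dr":[0,0,0],"fingers":0}])

```text
time_s: 36.0
tool_pos: [0.6411, 0.112, 0.0816]
tool_rot: [180.0, 0.1, 0.0]
force: [0.5, -0.2, -0.3]
grip_width: 0.0647
grasp_force: 0.0
```

Emit:
step_arm(moves=[{"dp":[0,0,-20],"dr":[0,0,0],"fingers":0},{"dp":[0,0,-40],"dr":[0,0,0],"fingers":0},{"dp":[-30,20,-20],"dr":[0,0,0],"fingers":0},{"dp":[-40,30,-20],"dr":[0,0,0],"fingers":0},{"dp":[-30,35,0],"dr":[0,0,0],"fingers":0}])

```text
time_s: 36.62
tool_pos: [0.5417, 0.0278, 0.1851]
tool_rot: [180.0, -0.2, 0.1]
force: [0.9, -0.9, 0.5]
grip_width: 0.0869
grasp_force: 0.0
```

Emit:
step_arm(moves=[{"dp":[0,45,0],"dr":[0,0,0],"fingers":0},{"dp":[0,0,0],"dr":[0,0,0],"fingers":0},{"dp":[0,0,0],"dr":[0,0,0],"fingers":0},{"dp":[0,0,0],"dr":[0,0,0],"fingers":0},{"dp":[0,0,0],"dr":[0,0,0],"fingers":0}])

```text
time_s: 37.25
tool_pos: [0.5418, -0.0165, 0.1824]
tool_rot: [-180.0, -0.0, 0.1]
force: [0.4, 0.2, 0.2]
grip_width: 0.0872
grasp_force: 0.0
```

Run:
```python
from h import *
st(); m,im=shot("wrist","w14.png")
c=proj(m,[.644,.112,.08]).astype(int);n=proj(m,[.6265,-.0579,.06]).astype(int);print(c,n)
c[0]=max(c[0],55);c[1]=max(c[1],55)
cv2.imwrite("pics/n14.png",np.hstack([cv2.resize(im[n[1]-30:n[1]+30,n[0]-30:n[0]+30],(400,400),interpolation=cv2.INTER_CUBIC),cv2.resize(im[c[1]-55:c[1]+55,c[0]-55:c[0]+55],(400,400),interpolation=cv2.INTER_CUBIC)]))
```

```text
37.25 [ 0.5418 -0.0165  0.1824] [-1.7998e+02 -0.0000e+00  1.2000e-01] [0.4 0.2 0.2] 0.0872 0.0 [ 45.8  12.1 -52.2 100.3  10.   72.5 -98.7]
[116  86] [298 106]
```

View pics/n14.png

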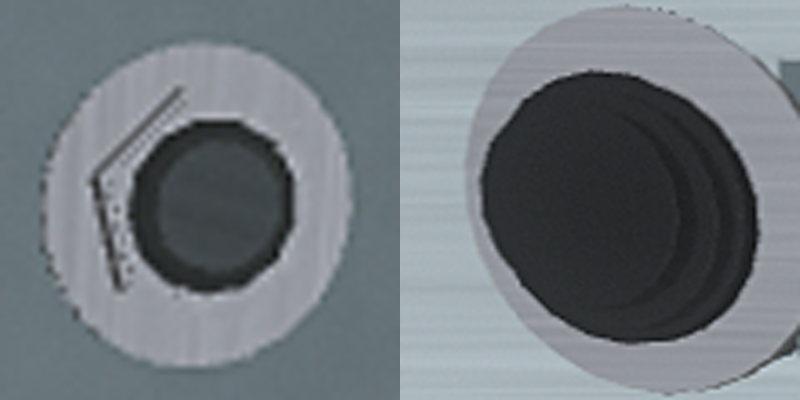

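The crop shows the stack A-B-C concentric apart from parallax, and the nut's left vertex at (93,178) with two visible edges. I compute the nut angle and C's centre, then fly to the spanner.

Emit:
step_arm(moves=[{"dp":[-10,50,0],"dr":[0,0,0],"fingers":0},{"dp":[-10,55,0],"dr":[0,0,0],"fingers":0},{"dp":[-10,55,0],"dr":[0,0,0],"fingers":0},{"dp":[-10,55,0],"dr":[0,0,0],"fingers":0},{"dp":[0,55,0],"dr":[0,0,0],"fingers":0}])

```text
time_s: 37.92
tool_pos: [0.5012, -0.2894, 0.1824]
tool_rot: [180.0, 0.0, 0.0]
force: [1.1, -0.7, 0.1]
grip_width: 0.0869
grasp_force: 0.0
```

Emit:
step_arm(moves=[{"dp":[0,0,0],"dr":[0,0,0],"fingers":0},{"dp":[0,0,0],"dr":[0,0,0],"fingers":0},{"dp":[0,0,0],"dr":[0,0,0],"fingers":0},{"dp":[0,0,0],"dr":[0,0,0],"fingers":0},{"dp":[0,0,0],"dr":[0,0,0],"fingers":0}])

```text
time_s: 38.55
tool_pos: [0.5019, -0.2872, 0.1824]
tool_rot: [180.0, -0.0, 0.1]
force: [-0.3, 0.3, -0.1]
grip_width: 0.0868
grasp_force: 0.0
```

Run:
```python
from h import *
# previous wrist model: same orientation, TCP shift
m=env.camera_model("wrist"); o=env.get_obs()["tool_pos"]
mo=dict(m); d=np.array([.5418,-.0165,.1824])-np.array(o); mo["t"]=np.array(m["t"])-np.array(m["R"])@d
f=lambda x,y:(268+x*60/400,76+y*60/400)
P=[onz(mo,*f(*p),.065)[:2] for p in((182,88),(93,178),(120,290))]
for a,b in((0,1),(1,2)):
    v=P[b]-P[a]; print("edge ang mod60",np.degrees(np.arctan2(v[1],v[0]))%60,np.linalg.norm(v))
print("C",onz(mo,110.5,83,.0927))
st(); m,im=shot("wrist","w15.png")
```

```text
edge ang mod60 14.733891664531711 0.017713753481582627
edge ang mod60 15.736685559639966 0.016555736690130055
C [0.64569221 0.11048545 0.0927    ]
38.55 [ 0.5019 -0.2872  0.1824] [ 1.7997e+02 -1.0000e-02  6.0000e-02] [-0.3  0.3 -0.1] 0.0868 0.0 [ 63.7  15.3 -42.7  95.6  10.8  73.3 -71. ]
```

View pics/w15.png

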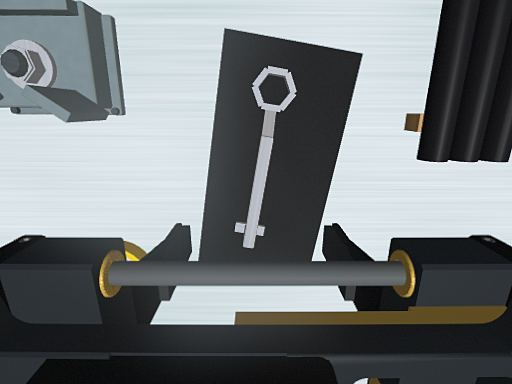

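The view shows the spanner on the mat with its ring at (274,89), its bar from (267,140) to (250,245), and the foot at (249,229). I measure it.

Run:
```python
from h import *
m=env.camera_model("wrist");im=cv2.imread("pics/w15.png")
g=im.max(2); mask=(g>110)
mask[:, :215]=0; mask[:,320:]=0; mask[:60]=0; mask[252:]=0
n,l,s,c=cv2.connectedComponentsWithStats(mask.astype(np.uint8))
i=l[89:92,255:260].max(); 
k=max(range(1,n),key=lambda j:s[j,4] if 40<s[j,2]<90 else 0); print(s[k])
mk=l==k
# ring outer: rows
pts=[(u,v) for v,u in zip(*np.nonzero(mk))]
ring=np.array([p for p in pts if p[1]<108])
cs,_=cv2.findContours(mk.astype(np.uint8),cv2.RETR_CCOMP,cv2.CHAIN_APPROX_NONE)
for q in cs:
    if 15<len(q)<130:
        p=np.array([onz(m,*t,.018)[:2] for t in q[:,0]]);print("hole",cv2.minEnclosingCircle((p*1e3).astype(np.float32)),len(q))
A=np.radians
print("ring",fitc(arc(m,im,(274,89),(17,30),A(np.arange(130,410,6)),.018)))
mid=[]
for v in range(142,212,3):
    u=np.nonzero(mk[v])[0]
    a,b=onz(m,u.min()-.5,v,.05),onz(m,u.max()+.5,v,.05); mid.append([*((a+b)/2)[:2],a[1]-b[1]])
mid=np.array(mid);f=np.polyfit(mid[:,0],mid[:,1],1);print("bar y=",f,"yaw",np.degrees(np.arctan(f[0])),"w",mid[:,2].mean(),"xr",mid[0],mid[-1])
# mat corners
for p in((226,29),(362,53)): print("mat",onz(m,*p,.002))
print("bar at x=.605",np.polyval(f,.605))
```

```text
[ 235   66   62  182 2611]
hole ((605.931640625, -307.1526184082031), 18.695322036743164) 92
ring (array([ 0.6059, -0.3071,  0.0238]), np.float64(0.00062))
bar y= [-0.17078652 -0.20390887] yaw -9.691838165395925 w 0.013825880051639892 xr [ 0.55019018 -0.29771515  0.01398972] [ 0.47094788 -0.28407644  0.01393452]
mat [ 0.67021958 -0.25323567  0.002     ]
mat [ 0.64620993 -0.40848258  0.002     ]
bar at x=.605 -0.3072347177822269
```

Emit:
step_arm(moves=[{"dp":[0.5,2,0],"dr":[0,0,0.085],"fingers":0},{"dp":[0,0,30],"dr":[0,0,0.085],"fingers":0},{"dp":[0,0,40],"dr":[0,0,0],"fingers":0.3},{"dp":[0,0,30],"dr":[0,0,0],"fingers":0.3},{"dp":[0,0,0],"dr":[0,0,0],"fingers":0.3}])

```text
time_s: 39.22
tool_pos: [0.5003, -0.2889, 0.0801]
tool_rot: [-179.9, 0.3, -9.7]
force: [-0.6, 0.7, 0.3]
grip_width: 0.0655
grasp_force: 0.0
```

Run:
```python
from h import *
st(); m,im=shot("wrist","w16.png")
c=proj(m,[.606,-.307,.018]);print(c);A=np.radians
k=proj(m,[.606,-.330,.018])[0]-c[0]
print("ring",fitc(arc(m,im,c,(.8*k,1.3*k),A(np.arange(130,410,6)),.018)))
mid=[]
for x in np.arange(.49,.545,.004):
    q=proj(m,[x,-.2893-.1708*(x-.5025),.05]);v=int(q[1]+.5); r=im[v].max(1)>110
    u=np.nonzero(r[int(q[0])-25:int(q[0])+25])[0]+int(q[0])-25
    if len(u): 
        a,b=onz(m,u.min()-.5,v,.05),onz(m,u.max()+.5,v,.05); mid.append([*((a+b)/2)[:2],a[1]-b[1]])
mid=np.array(mid);print(mid.round(4)[::4]);f=np.polyfit(mid[:,0],mid[:,1],1);print("yaw",np.degrees(np.arctan(f[0])),"at tcp x",np.polyval(f,env.get_obs()["tool_pos"][0]))
```

```text
39.23 [ 0.5003 -0.2889  0.0801] [-179.88    0.26   -9.73] [-0.6  0.7  0.3] 0.0655 0.0 [ 60.8  20.9 -39.7 101.7  14.8  63.  -83.6]
[256.65149815  74.19351412]
ring (array([ 0.6063, -0.3069,  0.0239]), np.float64(0.0007))
[[ 0.49   -0.2875  0.013 ]
 [ 0.5056 -0.2901  0.0128]
 [ 0.5221 -0.293   0.0139]
 [ 0.5378 -0.2956  0.0136]]
yaw -9.702379655645919 at tcp x -0.28944599988112546
```

Emit:
step_arm(moves=[{"dp":[2,0,25],"dr":[0,0,0],"fingers":0.3},{"dp":[0,0,25],"dr":[0,0,0],"fingers":0.3},{"dp":[0,0,8],"dr":[0,0,0],"fingers":0.3},{"dp":[0,0,0],"dr":[0,0,0],"fingers":0.3},{"dp":[0,0,0],"dr":[0,0,0],"fingers":0.3}])

```text
time_s: 39.9
tool_pos: [0.5052, -0.2908, 0.0258]
tool_rot: [179.9, -0.1, -9.8]
force: [0.6, 0.5, -0.7]
grip_width: 0.061
grasp_force: 0.0
```

Emit:
step_arm(moves=[{"dp":[0,0,0],"dr":[0,0,0],"fingers":1},{"dp":[0,0,0],"dr":[0,0,0],"fingers":1},{"dp":[0,0,0],"dr":[0,0,0],"fingers":1},{"dp":[0,0,0],"dr":[0,0,0],"fingers":1},{"dp":[0,0,0],"dr":[0,0,0],"fingers":1}], squeeze=50)

```text
time_s: 40.52
tool_pos: [0.504, -0.2903, 0.0242]
tool_rot: [180.0, 0.0, -9.8]
force: [0.9, 0.4, -0.6]
grip_width: 0.0191
grasp_force: 0.0
```

Emit:
step_arm(moves=[{"dp":[0,0,0],"dr":[0,0,0],"fingers":1},{"dp":[0,0,-20],"dr":[0,0,0],"fingers":1},{"dp":[0,0,-30],"dr":[0,0,0],"fingers":1},{"dp":[0,0,-40],"dr":[0,0,0],"fingers":1},{"dp":[0,0,-35],"dr":[0,0,0],"fingers":1}])

```text
time_s: 41.15
tool_pos: [0.5041, -0.2901, 0.1515]
tool_rot: [180.0, -0.0, -9.7]
force: [-0.5, 0.2, -3.4]
grip_width: 0.0137
grasp_force: 50.0
```

Run:
```python
from h import *
m=env.camera_model("wrist"); R=np.array(m["R"]);o=env.get_obs()
# undo yaw: rotate model to yaw ~0.1 deg at earlier pose
def at(p,yaw):
    a=np.radians(yaw-o["tool_rot"][2]);Z=np.array([[np.cos(a),-np.sin(a),0],[np.sin(a),np.cos(a),0],[0,0,1]])
    C=-R.T@np.array(m["t"])-np.array(o["tool_pos"]); C=Z@C+np.array(p); Rn=R@Z.T
    q=dict(m);q["R"]=Rn;q["t"]=-Rn@C;return q
A=np.radians
for fn,p,y in(("w14.png",[.5418,-.0165,.1824],.12),("w10.png",[.5494,.1135,.1617],-.06),("w13.png",[.5921,.1122,.153],.02)):
    im=cv2.imread("pics/"+fn);q=at(p,y);c=proj(q,[.6265,-.0579,.05]);k=np.linalg.norm(proj(q,[.6265,-.0819,.05])-c)
    print(fn,c,k,fitc(arc(q,im,c,(.8*k,1.2*k),A(np.arange(0,360,6)),.05)))
q=env.camera_model("wrist"); m2,im=shot("wrist","w17.png")
c=proj(m2,np.array([.504,-.2901,.1515])+.1035*np.array([np.cos(A(-9.7)),np.sin(A(-9.7)),0])+[0,0,-.006]);print("ring exp px",c)
g=im.max(2);mk=(g>90).astype(np.uint8)
k=abs(proj(m2,[.606,-.330,.145])-proj(m2,[.606,-.307,.145]))[0]
print(k,fitc(arc(m2,im,c,(.8*k,1.25*k),A(np.arange(130,410,6)),.1455)))
```

```text
w14.png [296.48767896 106.8864504 ] 23.07832376117585 (array([ 0.6266, -0.0586,  0.0239]), np.float64(0.00021))
w10.png [431.56487802 114.93602679] 24.20494614099534 (array([ 0.6262, -0.0581,  0.0235]), np.float64(0.00072))
w13.png [427.76732744 160.00502026] 23.855492397033856 (array([ 0.6263, -0.0582,  0.0238]), np.float64(0.00063))
ring exp px [256.41690906  69.64030316]
39.73576273110854 (array([ 0.605 , -0.3071,  0.0235]), np.float64(0.00144))
```

Emit:
step_arm(moves=[{"dp":[-4,-40,-3],"dr":[0,0,0],"fingers":1},{"dp":[-4,-55,-3],"dr":[0,0,0],"fingers":1},{"dp":[-4,-55,-2],"dr":[0,0,0],"fingers":1},{"dp":[-4,-55,0],"dr":[0,0,0],"fingers":1},{"dp":[-5,-53,0],"dr":[0,0,0],"fingers":1}])

```text
time_s: 41.82
tool_pos: [0.5268, -0.0305, 0.1577]
tool_rot: [180.0, -0.0, -9.7]
force: [1.8, -0.0, -2.8]
grip_width: 0.0135
grasp_force: 50.0
```

Emit:
step_arm(moves=[{"dp":[0,0,0],"dr":[0,0,0.089],"fingers":1},{"dp":[0,0,0],"dr":[0,0,0],"fingers":1},{"dp":[0,0,0],"dr":[0,0,0],"fingers":1},{"dp":[0,0,0],"dr":[0,0,0],"fingers":1},{"dp":[0,0,0],"dr":[0,0,0],"fingers":1}])

```text
time_s: 42.45
tool_pos: [0.527, -0.033, 0.1572]
tool_rot: [180.0, 0.0, -14.9]
force: [1.3, 0.5, -3.4]
grip_width: 0.0136
grasp_force: 50.0
```

```bash
cat >> h.py <<'E'
NUT=np.array([.6264,-.0583]); RG=.103
def tgt(yaw,nut=NUT):
    "TCP xy for ring on nut at handle yaw, and the tool-frame shift from here"
    o=env.get_obs();a=np.radians(yaw);t=nut-RG*np.array([np.cos(a),np.sin(a)])
    d=t-np.array(o["tool_pos"][:2]);y=np.radians(o["tool_rot"][2])
    print("target",t.round(4),"dp mm",np.round([1e3*(d@[np.cos(y),np.sin(y)]),1e3*(d@[np.sin(y),-np.cos(y)])],1),"drz",round(np.radians(o["tool_rot"][2]-yaw),3))
def ringpos(fn=None):
    o=env.get_obs();m,im=shot("wrist",fn);y=np.radians(o["tool_rot"][2]);p=np.array(o["tool_pos"]);z=p[2]-.0062
    e=np.array([*(p[:2]+RG*np.array([np.cos(y),np.sin(y)])),z]);c=proj(m,e);k=np.linalg.norm(proj(m,e+[0,-.023,0])-c)
    r=fitc(arc(m,im,c,(.8*k,1.25*k),np.radians(np.arange(130,410,6)),z)); print("ring",r,"expected",e.round(4)); return m,im
E
python3 - <<'E'
from h import *
st();tgt(-14.8);ringpos("w18.png")
E
```

```text
42.45 [ 0.527  -0.033   0.1572] [ 1.80e+02  1.00e-02 -1.49e+01] [ 1.3  0.5 -3.4] 0.0136 50.0 [  46.2   10.8  -49.8  103.9    8.8   69.3 -111.1]
target [ 0.5268 -0.032 ] dp mm [-0.5 -1. ] drz -0.002
ring (array([ 0.6264, -0.0592,  0.0235]), np.float64(0.00133)) expected [ 0.6266 -0.0595  0.151 ]
```

Emit:
step_arm(moves=[{"dp":[-0.3,-1,20],"dr":[0,0,0],"fingers":1},{"dp":[0,0,22],"dr":[0,0,0],"fingers":1},{"dp":[0,0,15],"dr":[0,0,0],"fingers":1},{"dp":[0,0,0],"dr":[0,0,0],"fingers":1},{"dp":[0,0,0],"dr":[0,0,0],"fingers":1}])

```text
time_s: 43.12
tool_pos: [0.5276, -0.0312, 0.1006]
tool_rot: [-180.0, -0.0, -14.8]
force: [0.5, 0.7, -2.8]
grip_width: 0.0136
grasp_force: 50.0
```

Emit:
step_arm(moves=[{"dp":[0,0,3],"dr":[0,0,0],"fingers":1},{"dp":[0,0,3],"dr":[0,0,0],"fingers":1},{"dp":[0,0,3],"dr":[0,0,0],"fingers":1},{"dp":[0,0,3],"dr":[0,0,0],"fingers":1},{"dp":[0,0,0],"dr":[0,0,0],"fingers":1}])

```text
time_s: 43.75
tool_pos: [0.5268, -0.0313, 0.0879]
tool_rot: [180.0, 0.0, -14.8]
force: [0.4, 0.6, -3.3]
grip_width: 0.0135
grasp_force: 50.0
```

Emit:
step_arm(moves=[{"dp":[0,0,1.5],"dr":[0,0,0],"fingers":1},{"dp":[0,0,1.5],"dr":[0,0,0],"fingers":1},{"dp":[0,0,1.5],"dr":[0,0,0],"fingers":1},{"dp":[0,0,0],"dr":[0,0,0],"fingers":1},{"dp":[0,0,0],"dr":[0,0,0],"fingers":1}])

```text
time_s: 44.38
tool_pos: [0.5271, -0.0314, 0.0838]
tool_rot: [180.0, -0.0, -14.8]
force: [-0.5, 0.2, -4.5]
grip_width: 0.0134
grasp_force: 50.0
```

Emit:
step_arm(moves=[{"dp":[0,0,3],"dr":[0,0,0],"fingers":1},{"dp":[0,0,3],"dr":[0,0,0],"fingers":1},{"dp":[0,0,2],"dr":[0,0,0],"fingers":1},{"dp":[0,0,1],"dr":[0,0,0],"fingers":1},{"dp":[0,0,0],"dr":[0,0,0],"fingers":1}])

```text
time_s: 45.0
tool_pos: [0.527, -0.0313, 0.0746]
tool_rot: [180.0, 0.0, -14.8]
force: [-0.5, -0.3, -3.4]
grip_width: 0.0137
grasp_force: 50.0
```

Emit:
step_arm(moves=[{"dp":[0,0,1.5],"dr":[0,0,0],"fingers":1},{"dp":[0.57,-10.8,0],"dr":[0,0,0.105],"fingers":1},{"dp":[0.57,-10.8,0],"dr":[0,0,0.105],"fingers":1},{"dp":[0,0,0],"dr":[0,0,0],"fingers":1},{"dp":[0,0,0],"dr":[0,0,0],"fingers":1}])

```text
time_s: 45.62
tool_pos: [0.5345, -0.0116, 0.0731]
tool_rot: [180.0, 0.0, -26.8]
force: [-0.8, 0.1, -4.0]
grip_width: 0.0133
grasp_force: 50.0
```

Run:
```python
from h import *
o=st();tgt(o["tool_rot"][2]);print(np.round(o["wrist_torque"],2))
```

```text
45.62 [ 0.5345 -0.0116  0.0731] [ 1.7999e+02  2.0000e-02 -2.6820e+01] [-0.8  0.1 -4. ] 0.0133 50.0 [  39.4   17.3  -46.4  108.    14.3   60.6 -129.7]
target [ 0.5345 -0.0118] dp mm [0.1 0.3] drz 0.0
[-0.05  0.25 -0.08]
```

Emit:
step_arm(moves=[{"dp":[0.57,-10.8,0],"dr":[0,0,0.105],"fingers":1},{"dp":[0,0,0],"dr":[0,0,0],"fingers":1},{"dp":[0,0,0],"dr":[0,0,0],"fingers":1},{"dp":[0,0,0],"dr":[0,0,0],"fingers":1},{"dp":[0.57,-10.8,0],"dr":[0,0,0.105],"fingers":1}])

```text
time_s: 46.25
tool_pos: [0.5456, 0.0058, 0.073]
tool_rot: [179.9, 0.0, -39.0]
force: [-1.2, -2.0, -3.5]
grip_width: 0.0132
grasp_force: 50.0
```

Run:
```python
from h import *
o=st();tgt(-38.9);print(np.round(o["wrist_torque"],2)); ringpos("w19.png")
```

```text
46.25 [0.5456 0.0058 0.073 ] [ 1.7988e+02  4.0000e-02 -3.9040e+01] [-1.2 -2.  -3.5] 0.0132 50.0 [  35.3   18.4  -44.4  106.5   14.7   61.  -143.9]
target [0.5462 0.0064] dp mm [ 0.2 -0.8] drz -0.002
[-0.49  0.43  0.26]
ring (array([ 0.6263, -0.0582,  0.0236]), np.float64(0.00111)) expected [ 0.6256 -0.0591  0.0668]
```

The nut is engaged, with a reaction force visible while moving. Now lift, swing back 66° and reseat.

Emit:
step_arm(moves=[{"dp":[0,3,0],"dr":[0,0,-0.03],"fingers":1},{"dp":[0,0,-15],"dr":[0,0,0],"fingers":1},{"dp":[0,0,-20],"dr":[0,0,0],"fingers":1},{"dp":[1.4,16.9,0],"dr":[0,0,-0.165],"fingers":1},{"dp":[1.4,16.9,0],"dr":[0,0,-0.165],"fingers":1}])

```text
time_s: 46.92
tool_pos: [0.5291, -0.0243, 0.1099]
tool_rot: [-179.9, -0.1, -17.8]
force: [-0.6, -0.6, -3.5]
grip_width: 0.0133
grasp_force: 50.0
```

Emit:
step_arm(moves=[{"dp":[1.4,16.9,0],"dr":[0,0,-0.165],"fingers":1},{"dp":[1.4,16.9,0],"dr":[0,0,-0.165],"fingers":1},{"dp":[1.4,16.9,0],"dr":[0,0,-0.165],"fingers":1},{"dp":[1.4,16.9,0],"dr":[0,0,-0.165],"fingers":1},{"dp":[1.1,13.8,0],"dr":[0,0,-0.135],"fingers":1}])

```text
time_s: 47.55
tool_pos: [0.5357, -0.1047, 0.1096]
tool_rot: [180.0, -0.1, 27.6]
force: [-0.5, 0.3, -3.6]
grip_width: 0.0136
grasp_force: 50.0
```

Emit:
step_arm(moves=[{"dp":[0,0,0],"dr":[0,0,0],"fingers":1},{"dp":[0,0,0],"dr":[0,0,0],"fingers":1},{"dp":[0,0,0],"dr":[0,0,0],"fingers":1},{"dp":[0,0,0],"dr":[0,0,0],"fingers":1},{"dp":[0,0,0],"dr":[0,0,0],"fingers":1}])

```text
time_s: 48.18
tool_pos: [0.5352, -0.1043, 0.1083]
tool_rot: [180.0, 0.0, 27.3]
force: [-0.1, 0.3, -3.3]
grip_width: 0.0135
grasp_force: 50.0
```

Run:
```python
from h import *
o=st();tgt(27.5); ringpos("w20.png")
```

```text
48.17 [ 0.5352 -0.1043  0.1083] [179.99   0.    27.27] [-0.1  0.3 -3.3] 0.0135 50.0 [ 53.8  17.6 -52.2 104.6  15.3  65.1 -66.4]
target [ 0.535  -0.1059] dp mm [-0.9  1.3] drz -0.004
ring (array([ 0.6258, -0.0577,  0.0232]), np.float64(0.00088)) expected [ 0.6268 -0.0571  0.1021]
```

Emit:
step_arm(moves=[{"dp":[-0.7,1.2,8],"dr":[0,0,0],"fingers":1},{"dp":[0,0,6],"dr":[0,0,0],"fingers":1},{"dp":[0,0,6],"dr":[0,0,0],"fingers":1},{"dp":[0,0,4],"dr":[0,0,0],"fingers":1},{"dp":[0,0,0],"dr":[0,0,0],"fingers":1}])

```text
time_s: 48.85
tool_pos: [0.5354, -0.1057, 0.084]
tool_rot: [-180.0, -0.0, 27.3]
force: [1.1, 0.4, -4.3]
grip_width: 0.0134
grasp_force: 50.0
```

Emit:
step_arm(moves=[{"dp":[0,0,3],"dr":[0,0,0],"fingers":1},{"dp":[0,0,3],"dr":[0,0,0],"fingers":1},{"dp":[0,0,3],"dr":[0,0,0],"fingers":1},{"dp":[0,0,2],"dr":[0,0,0],"fingers":1},{"dp":[0,0,0],"dr":[0,0,0],"fingers":1}])

```text
time_s: 49.48
tool_pos: [0.5349, -0.1063, 0.0734]
tool_rot: [180.0, 0.0, 27.3]
force: [-3.1, -0.8, 1.1]
grip_width: 0.0135
grasp_force: 50.0
```

Emit:
step_arm(moves=[{"dp":[0.7,-11.9,0],"dr":[0,0,0.1157],"fingers":1},{"dp":[0.7,-11.9,0],"dr":[0,0,0.1157],"fingers":1},{"dp":[0.7,-11.9,0],"dr":[0,0,0.1157],"fingers":1},{"dp":[0.7,-11.9,0],"dr":[0,0,0.1157],"fingers":1},{"dp":[0.7,-11.9,0],"dr":[0,0,0.1157],"fingers":1}])

```text
time_s: 50.1
tool_pos: [0.5239, -0.049, 0.0734]
tool_rot: [179.9, 0.0, -6.1]
force: [-2.0, -1.9, 0.7]
grip_width: 0.0134
grasp_force: 50.2
```

Run:
```python
from h import *
o=st();tgt(o["tool_rot"][2]);print(np.round(o["wrist_torque"],2)); ringpos()
```

```text
50.1 [ 0.5239 -0.049   0.0734] [ 1.7986e+02  3.0000e-02 -6.0600e+00] [-2.  -1.9  0.7] 0.0134 50.2 [  44.5   16.3  -47.3  109.2   13.9   60.4 -104.6]
target [ 0.524  -0.0474] dp mm [-0.  -1.6] drz 0.0
[-0.35  0.17  0.41]
ring (array([ 0.626 , -0.0586,  0.0231]), np.float64(0.00161)) expected [ 0.6263 -0.0599  0.0672]
```

Emit:
step_arm(moves=[{"dp":[0.7,-12,0],"dr":[0,0,0.1157],"fingers":1},{"dp":[0.7,-12,0],"dr":[0,0,0.1157],"fingers":1},{"dp":[0.7,-12,0],"dr":[0,0,0.1157],"fingers":1},{"dp":[0.7,-12,0],"dr":[0,0,0.1157],"fingers":1},{"dp":[0.7,-12,0],"dr":[0,0,0.1157],"fingers":1}])

```text
time_s: 50.78
tool_pos: [0.5459, 0.0061, 0.0732]
tool_rot: [179.8, 0.1, -39.1]
force: [-4.2, -1.3, 2.0]
grip_width: 0.0133
grasp_force: 50.0
```

Run:
```python
from h import *
o=st();tgt(o["tool_rot"][2]);print(np.round(o["wrist_torque"],2)); ringpos()
```

```text
50.77 [0.5459 0.0061 0.0732] [ 1.7982e+02  6.0000e-02 -3.9120e+01] [-4.2 -1.3  2. ] 0.0133 50.0 [  33.8   18.   -42.7  106.5   14.    61.  -143.5]
target [0.5465 0.0067] dp mm [ 0.1 -0.9] drz 0.0
[-0.52  0.65  0.17]
ring (array([ 0.6263, -0.0582,  0.0235]), np.float64(0.00107)) expected [ 0.6258 -0.0589  0.067 ]
```

Emit:
step_arm(moves=[{"dp":[0,3,0],"dr":[0,0,-0.03],"fingers":1},{"dp":[0,0,-15],"dr":[0,0,0],"fingers":1},{"dp":[0,0,-20],"dr":[0,0,0],"fingers":1},{"dp":[1.4,16.9,0],"dr":[0,0,-0.165],"fingers":1},{"dp":[1.4,16.9,0],"dr":[0,0,-0.165],"fingers":1}])

```text
time_s: 51.45
tool_pos: [0.5297, -0.0256, 0.1099]
tool_rot: [-180.0, -0.1, -18.0]
force: [0.2, -0.1, -3.4]
grip_width: 0.0134
grasp_force: 50.0
```

Emit:
step_arm(moves=[{"dp":[1.4,16.9,0],"dr":[0,0,-0.165],"fingers":1},{"dp":[1.4,16.9,0],"dr":[0,0,-0.165],"fingers":1},{"dp":[1.4,16.9,0],"dr":[0,0,-0.165],"fingers":1},{"dp":[1.4,16.9,0],"dr":[0,0,-0.165],"fingers":1},{"dp":[1.1,13.8,0],"dr":[0,0,-0.135],"fingers":1}])

```text
time_s: 52.08
tool_pos: [0.536, -0.1061, 0.1097]
tool_rot: [179.9, -0.1, 27.4]
force: [0.6, -0.2, -3.5]
grip_width: 0.0136
grasp_force: 50.0
```

Emit:
step_arm(moves=[{"dp":[0,0,0],"dr":[0,0,0],"fingers":1},{"dp":[0,0,0],"dr":[0,0,0],"fingers":1},{"dp":[0,0,0],"dr":[0,0,0],"fingers":1},{"dp":[0,0,0],"dr":[0,0,0],"fingers":1},{"dp":[0,0,0],"dr":[0,0,0],"fingers":1}])

```text
time_s: 52.7
tool_pos: [0.5355, -0.1047, 0.1083]
tool_rot: [180.0, 0.0, 27.2]
force: [-0.2, 1.1, -3.4]
grip_width: 0.013
grasp_force: 50.0
```

Run:
```python
from h import *
o=st();tgt(27.5); ringpos("w21.png")
```

```text
52.7 [ 0.5355 -0.1047  0.1083] [1.7999e+02 1.0000e-02 2.7160e+01] [-0.2  1.1 -3.4] 0.013 50.0 [ 51.9  17.  -49.8 104.7  14.3  64.9 -65.7]
target [ 0.535  -0.1059] dp mm [-1.   0.8] drz -0.006
ring (array([ 0.6262, -0.0581,  0.0232]), np.float64(0.00089)) expected [ 0.6272 -0.0577  0.1021]
```

Emit:
step_arm(moves=[{"dp":[-0.5,0.7,8],"dr":[0,0,0],"fingers":1},{"dp":[0,0,6],"dr":[0,0,0],"fingers":1},{"dp":[0,0,6],"dr":[0,0,0],"fingers":1},{"dp":[0,0,4],"dr":[0,0,0],"fingers":1},{"dp":[0,0,0],"dr":[0,0,0],"fingers":1}])

```text
time_s: 53.38
tool_pos: [0.5354, -0.1056, 0.0839]
tool_rot: [-180.0, 0.0, 27.2]
force: [0.5, 0.0, -3.7]
grip_width: 0.0131
grasp_force: 50.0
```

Emit:
step_arm(moves=[{"dp":[0,0,3],"dr":[0,0,0],"fingers":1},{"dp":[0,0,3],"dr":[0,0,0],"fingers":1},{"dp":[0,0,3],"dr":[0,0,0],"fingers":1},{"dp":[0,0,2],"dr":[0,0,0],"fingers":1},{"dp":[0,0,0],"dr":[0,0,0],"fingers":1}])

```text
time_s: 54.0
tool_pos: [0.5353, -0.1061, 0.0734]
tool_rot: [180.0, 0.0, 27.1]
force: [-2.7, -0.5, 0.9]
grip_width: 0.0133
grasp_force: 50.0
```

Third stroke, then lift and swing back.

Emit:
step_arm(moves=[{"dp":[0.7,-11.9,0],"dr":[0,0,0.1157],"fingers":1},{"dp":[0.7,-11.9,0],"dr":[0,0,0.1157],"fingers":1},{"dp":[0.7,-11.9,0],"dr":[0,0,0.1157],"fingers":1},{"dp":[0.7,-11.9,0],"dr":[0,0,0.1157],"fingers":1},{"dp":[0.7,-11.9,0],"dr":[0,0,0.1157],"fingers":1}])

```text
time_s: 54.62
tool_pos: [0.5239, -0.0487, 0.0734]
tool_rot: [179.9, 0.1, -6.2]
force: [-3.7, -1.8, -1.0]
grip_width: 0.0138
grasp_force: 50.1
```

Emit:
step_arm(moves=[{"dp":[0.7,-12,0],"dr":[0,0,0.1157],"fingers":1},{"dp":[0.7,-12,0],"dr":[0,0,0.1157],"fingers":1},{"dp":[0.7,-12,0],"dr":[0,0,0.1157],"fingers":1},{"dp":[0.7,-12,0],"dr":[0,0,0.1157],"fingers":1},{"dp":[0.7,-12,0],"dr":[0,0,0.1157],"fingers":1}])

```text
time_s: 55.25
tool_pos: [0.5462, 0.0064, 0.0732]
tool_rot: [179.8, 0.1, -39.3]
force: [-4.3, -2.6, 1.8]
grip_width: 0.0135
grasp_force: 50.0
```

Run:
```python
from h import *
o=st();tgt(o["tool_rot"][2]);print(np.round(o["wrist_torque"],2)); ringpos()
m,im=shot("scene","s22.png")
```

```text
55.25 [0.5462 0.0064 0.0732] [ 1.798e+02  6.000e-02 -3.932e+01] [-4.3 -2.6  1.8] 0.0135 50.0 [  32.3   17.6  -40.9  106.5   13.2   60.9 -143.2]
target [0.5467 0.007 ] dp mm [ 0.1 -0.8] drz 0.0
[-0.5   0.73  0.14]
ring (array([ 0.6264, -0.0581,  0.0235]), np.float64(0.00088)) expected [ 0.6258 -0.0589  0.067 ]
```

Emit:
step_arm(moves=[{"dp":[0,3,0],"dr":[0,0,-0.03],"fingers":1},{"dp":[0,0,-15],"dr":[0,0,0],"fingers":1},{"dp":[0,0,-20],"dr":[0,0,0],"fingers":1},{"dp":[1.4,16.9,0],"dr":[0,0,-0.165],"fingers":1},{"dp":[1.4,16.9,0],"dr":[0,0,-0.165],"fingers":1}])

```text
time_s: 55.98
tool_pos: [0.5305, -0.0253, 0.1102]
tool_rot: [-180.0, -0.2, -18.1]
force: [-0.1, -0.7, -3.8]
grip_width: 0.0134
grasp_force: 50.0
```

Emit:
step_arm(moves=[{"dp":[1.4,16.9,0],"dr":[0,0,-0.165],"fingers":1},{"dp":[1.4,16.9,0],"dr":[0,0,-0.165],"fingers":1},{"dp":[1.4,16.9,0],"dr":[0,0,-0.165],"fingers":1},{"dp":[1.4,16.9,0],"dr":[0,0,-0.165],"fingers":1},{"dp":[1.1,13.8,0],"dr":[0,0,-0.135],"fingers":1}])

```text
time_s: 56.6
tool_pos: [0.5366, -0.1059, 0.1099]
tool_rot: [179.9, -0.1, 27.3]
force: [0.2, 0.4, -2.6]
grip_width: 0.0133
grasp_force: 50.0
```

Emit:
step_arm(moves=[{"dp":[0,0,0],"dr":[0,0,0],"fingers":1},{"dp":[0,0,0],"dr":[0,0,0],"fingers":1},{"dp":[0,0,0],"dr":[0,0,0],"fingers":1},{"dp":[0,0,0],"dr":[0,0,0],"fingers":1},{"dp":[0,0,0],"dr":[0,0,0],"fingers":1}])

```text
time_s: 57.22
tool_pos: [0.5358, -0.1045, 0.1083]
tool_rot: [180.0, 0.0, 27.0]
force: [-0.2, -0.3, -3.6]
grip_width: 0.0134
grasp_force: 50.0
```

Run:
```python
from h import *
o=st();tgt(27.5); ringpos("w22.png")
```

```text
57.23 [ 0.5358 -0.1045  0.1083] [1.7999e+02 1.0000e-02 2.7050e+01] [-0.2 -0.3 -3.6] 0.0134 50.0 [ 50.   16.4 -47.5 104.7  13.3  64.7 -65.1]
target [ 0.535  -0.1059] dp mm [-1.3  0.9] drz -0.008
ring (array([ 0.6265, -0.0581,  0.0232]), np.float64(0.00087)) expected [ 0.6275 -0.0576  0.1021]
```

Emit:
step_arm(moves=[{"dp":[-0.7,0.8,8],"dr":[0,0,-0.006],"fingers":1},{"dp":[0,0,6],"dr":[0,0,0],"fingers":1},{"dp":[0,0,6],"dr":[0,0,0],"fingers":1},{"dp":[0,0,4],"dr":[0,0,0],"fingers":1},{"dp":[0,0,0],"dr":[0,0,0],"fingers":1}])

```text
time_s: 57.9
tool_pos: [0.5354, -0.1057, 0.0839]
tool_rot: [-180.0, 0.0, 27.4]
force: [-0.6, -0.1, -3.3]
grip_width: 0.0134
grasp_force: 50.0
```

Emit:
step_arm(moves=[{"dp":[0,0,3],"dr":[0,0,0],"fingers":1},{"dp":[0,0,3],"dr":[0,0,0],"fingers":1},{"dp":[0,0,3],"dr":[0,0,0],"fingers":1},{"dp":[0,0,2],"dr":[0,0,0],"fingers":1},{"dp":[0,0,0],"dr":[0,0,0],"fingers":1}])

```text
time_s: 58.52
tool_pos: [0.5356, -0.1061, 0.0735]
tool_rot: [180.0, 0.0, 27.4]
force: [-2.6, -1.1, 0.7]
grip_width: 0.0134
grasp_force: 50.0
```

Emit:
step_arm(moves=[{"dp":[0.7,-11.9,0],"dr":[0,0,0.1157],"fingers":1},{"dp":[0.7,-11.9,0],"dr":[0,0,0.1157],"fingers":1},{"dp":[0.7,-11.9,0],"dr":[0,0,0.1157],"fingers":1},{"dp":[0.7,-11.9,0],"dr":[0,0,0.1157],"fingers":1},{"dp":[0.7,-11.9,0],"dr":[0,0,0.1157],"fingers":1}])

```text
time_s: 59.15
tool_pos: [0.5239, -0.0489, 0.0734]
tool_rot: [179.9, 0.1, -6.0]
force: [-2.4, -2.6, 0.4]
grip_width: 0.0135
grasp_force: 50.1
```

Emit:
step_arm(moves=[{"dp":[0.7,-12,0],"dr":[0,0,0.1157],"fingers":1},{"dp":[0.7,-12,0],"dr":[0,0,0.1157],"fingers":1},{"dp":[0.7,-12,0],"dr":[0,0,0.1157],"fingers":1},{"dp":[0.7,-12,0],"dr":[0,0,0.1157],"fingers":1},{"dp":[0.7,-12,0],"dr":[0,0,0.1157],"fingers":1}])

```text
time_s: 59.78
tool_pos: [0.546, 0.0062, 0.0732]
tool_rot: [179.8, 0.0, -39.1]
force: [-4.4, -1.9, 1.5]
grip_width: 0.0135
grasp_force: 50.0
```

Run:
```python
from h import *
o=st();tgt(o["tool_rot"][2]);print(np.round(o["wrist_torque"],2)); ringpos()
```

```text
59.77 [0.546  0.0062 0.0732] [ 1.798e+02  4.000e-02 -3.910e+01] [-4.4 -1.9  1.5] 0.0135 50.0 [  31.    17.2  -39.3  106.6   12.5   60.7 -142.4]
target [0.5465 0.0067] dp mm [ 0.1 -0.7] drz 0.0
[-0.73  0.72  0.14]
ring (array([ 0.6263, -0.058 ,  0.0235]), np.float64(0.00093)) expected [ 0.6259 -0.0588  0.067 ]
```

Emit:
step_arm(moves=[{"dp":[0,3,0],"dr":[0,0,-0.03],"fingers":1},{"dp":[0,0,-15],"dr":[0,0,0],"fingers":1},{"dp":[0,0,-20],"dr":[0,0,0],"fingers":1},{"dp":[1.4,16.9,0],"dr":[0,0,-0.165],"fingers":1},{"dp":[1.4,16.9,0],"dr":[0,0,-0.165],"fingers":1}])

```text
time_s: 60.45
tool_pos: [0.53, -0.025, 0.11]
tool_rot: [-180.0, -0.1, -17.9]
force: [-1.0, 1.5, -3.9]
grip_width: 0.0133
grasp_force: 50.0
```

Emit:
step_arm(moves=[{"dp":[1.4,16.9,0],"dr":[0,0,-0.165],"fingers":1},{"dp":[1.4,16.9,0],"dr":[0,0,-0.165],"fingers":1},{"dp":[1.4,16.9,0],"dr":[0,0,-0.165],"fingers":1},{"dp":[1.4,16.9,0],"dr":[0,0,-0.165],"fingers":1},{"dp":[1.1,13.8,0],"dr":[0,0,-0.135],"fingers":1}])

```text
time_s: 61.08
tool_pos: [0.5365, -0.1054, 0.1097]
tool_rot: [179.9, -0.1, 27.6]
force: [-0.3, -0.1, -3.2]
grip_width: 0.0135
grasp_force: 50.0
```

Emit:
step_arm(moves=[{"dp":[0,0,0],"dr":[0,0,0],"fingers":1},{"dp":[0,0,0],"dr":[0,0,0],"fingers":1},{"dp":[0,0,0],"dr":[0,0,0],"fingers":1},{"dp":[0,0,0],"dr":[0,0,0],"fingers":1},{"dp":[0,0,0],"dr":[0,0,0],"fingers":1}])

```text
time_s: 61.7
tool_pos: [0.5358, -0.1045, 0.1083]
tool_rot: [180.0, 0.0, 27.3]
force: [-1.3, -0.2, -3.2]
grip_width: 0.0134
grasp_force: 50.0
```

Run:
```python
from h import *
o=st();tgt(27.5); ringpos("w23.png")
```

```text
61.7 [ 0.5358 -0.1045  0.1083] [1.800e+02 1.000e-02 2.727e+01] [-1.3 -0.2 -3.2] 0.0134 50.0 [ 48.2  15.8 -45.3 104.7  12.4  64.5 -64.2]
target [ 0.535  -0.1059] dp mm [-1.3  0.9] drz -0.004
ring (array([ 0.6265, -0.0577,  0.0232]), np.float64(0.00087)) expected [ 0.6274 -0.0573  0.1021]
```

Emit:
step_arm(moves=[{"dp":[-0.7,0.8,8],"dr":[0,0,-0.004],"fingers":1},{"dp":[0,0,6],"dr":[0,0,0],"fingers":1},{"dp":[0,0,6],"dr":[0,0,0],"fingers":1},{"dp":[0,0,4],"dr":[0,0,0],"fingers":1},{"dp":[0,0,0],"dr":[0,0,0],"fingers":1}])

```text
time_s: 62.38
tool_pos: [0.5355, -0.1057, 0.0838]
tool_rot: [-180.0, 0.0, 27.5]
force: [0.1, 0.6, -3.7]
grip_width: 0.0137
grasp_force: 50.0
```

Emit:
step_arm(moves=[{"dp":[0,0,3],"dr":[0,0,0],"fingers":1},{"dp":[0,0,3],"dr":[0,0,0],"fingers":1},{"dp":[0,0,3],"dr":[0,0,0],"fingers":1},{"dp":[0,0,2],"dr":[0,0,0],"fingers":1},{"dp":[0,0,0],"dr":[0,0,0],"fingers":1}])

```text
time_s: 63.0
tool_pos: [0.5357, -0.1061, 0.0735]
tool_rot: [180.0, 0.0, 27.5]
force: [-1.8, -0.4, 0.4]
grip_width: 0.0134
grasp_force: 50.0
```

Emit:
step_arm(moves=[{"dp":[0.7,-11.9,0],"dr":[0,0,0.1157],"fingers":1},{"dp":[0.7,-11.9,0],"dr":[0,0,0.1157],"fingers":1},{"dp":[0.7,-11.9,0],"dr":[0,0,0.1157],"fingers":1},{"dp":[0.7,-11.9,0],"dr":[0,0,0.1157],"fingers":1},{"dp":[0,0,0],"dr":[0,0,0],"fingers":1}])

```text
time_s: 63.62
tool_pos: [0.5235, -0.0599, 0.0734]
tool_rot: [179.9, 0.1, 1.1]
force: [-4.4, -1.1, 1.0]
grip_width: 0.0133
grasp_force: 50.0
```

Emit:
step_arm(moves=[{"dp":[0.15,-5.1,0],"dr":[0,0,0.05],"fingers":1},{"dp":[0.15,-5.1,0],"dr":[0,0,0.05],"fingers":1},{"dp":[0.15,-5.1,0],"dr":[0,0,0.05],"fingers":1},{"dp":[0.15,-5.1,0],"dr":[0,0,0.05],"fingers":1},{"dp":[0,0,0],"dr":[0,0,0],"fingers":1}])

```text
time_s: 64.25
tool_pos: [0.5251, -0.0401, 0.0732]
tool_rot: [179.9, 0.1, -10.4]
force: [-5.1, -0.3, 2.5]
grip_width: 0.0136
grasp_force: 50.0
```

Run:
```python
from h import *
o=st();tgt(o["tool_rot"][2]);print(np.round(o["wrist_torque"],2)); ringpos()
```

```text
64.25 [ 0.5251 -0.0401  0.0732] [ 1.7994e+02  1.0000e-01 -1.0350e+01] [-5.1 -0.3  2.5] 0.0136 50.0 [  38.2   15.   -40.9  109.2   11.3   60.  -107.9]
target [ 0.5251 -0.0398] dp mm [-0.  -0.3] drz 0.0
[-0.2   0.76  0.04]
ring (array([ 0.6259, -0.0582,  0.0234]), np.float64(0.00137)) expected [ 0.6264 -0.0586  0.067 ]
```

Emit:
step_arm(moves=[{"dp":[0.15,-5.1,0],"dr":[0,0,0.05],"fingers":1},{"dp":[0.15,-5.1,0],"dr":[0,0,0.05],"fingers":1},{"dp":[0,0,0],"dr":[0,0,0],"fingers":1},{"dp":[0,0,0],"dr":[0,0,0],"fingers":1},{"dp":[0,0,0],"dr":[0,0,0],"fingers":1}])

```text
time_s: 64.92
tool_pos: [0.5274, -0.03, 0.0732]
tool_rot: [180.0, 0.1, -16.1]
force: [-4.2, -1.2, 1.6]
grip_width: 0.0137
grasp_force: 50.0
```

Emit:
step_arm(moves=[{"dp":[0.1,-4.1,0],"dr":[0,0,0.04],"fingers":1},{"dp":[0,0,0],"dr":[0,0,0],"fingers":1},{"dp":[0,0,0],"dr":[0,0,0],"fingers":1},{"dp":[0,0,0],"dr":[0,0,0],"fingers":1},{"dp":[0,0,0],"dr":[0,0,0],"fingers":1}])

```text
time_s: 65.55
tool_pos: [0.5286, -0.0261, 0.0732]
tool_rot: [180.0, 0.1, -18.4]
force: [-5.4, 0.7, 1.9]
grip_width: 0.0135
grasp_force: 50.0
```

Run:
```python
from h import *
o=st();tgt(o["tool_rot"][2]);print(np.round(o["wrist_torque"],2))
```

```text
65.55 [ 0.5286 -0.0261  0.0732] [ 1.7995e+02  1.2000e-01 -1.8370e+01] [-5.4  0.7  1.9] 0.0135 50.0 [  35.9   15.2  -40.2  108.8   11.3   60.  -117.3]
target [ 0.5287 -0.0258] dp mm [-0.  -0.3] drz 0.0
[-0.18  0.82 -0.01]
```

Emit:
step_arm(moves=[{"dp":[0.15,-5.1,0],"dr":[0,0,0.05],"fingers":1},{"dp":[0,0,0],"dr":[0,0,0],"fingers":1},{"dp":[0,0,0],"dr":[0,0,0],"fingers":1},{"dp":[0,0,0],"dr":[0,0,0],"fingers":1},{"dp":[0,0,0],"dr":[0,0,0],"fingers":1}])

```text
time_s: 66.18
tool_pos: [0.5303, -0.0212, 0.0732]
tool_rot: [180.0, 0.1, -21.2]
force: [-5.6, 0.4, 2.2]
grip_width: 0.0134
grasp_force: 50.0
```

Emit:
step_arm(moves=[{"dp":[0.15,-5.1,0],"dr":[0,0,0.05],"fingers":1},{"dp":[0,0,0],"dr":[0,0,0],"fingers":1},{"dp":[0,0,0],"dr":[0,0,0],"fingers":1},{"dp":[0,0,0],"dr":[0,0,0],"fingers":1},{"dp":[0,0,0],"dr":[0,0,0],"fingers":1}])

```text
time_s: 66.8
tool_pos: [0.532, -0.0169, 0.0731]
tool_rot: [179.9, 0.1, -24.1]
force: [-5.2, 0.4, 2.5]
grip_width: 0.0134
grasp_force: 50.0
```

Run:
```python
from h import *
o=st();tgt(o["tool_rot"][2]);print(np.round(o["wrist_torque"],2));ringpos()
```

```text
66.8 [ 0.532  -0.0169  0.0731] [ 1.799e+02  1.300e-01 -2.408e+01] [-5.2  0.4  2.5] 0.0134 50.0 [  34.2   15.5  -39.5  108.4   11.3   60.2 -124.1]
target [ 0.5324 -0.0163] dp mm [ 0.1 -0.7] drz 0.0
[-0.35  0.86  0.21]
ring (array([ 0.626 , -0.0582,  0.0233]), np.float64(0.00135)) expected [ 0.626  -0.0589  0.0669]
```

Emit:
step_arm(moves=[{"dp":[0.1,-4.1,0],"dr":[0,0,0.04],"fingers":1},{"dp":[0,0,0],"dr":[0,0,0],"fingers":1},{"dp":[0,0,0],"dr":[0,0,0],"fingers":1},{"dp":[0,0,0],"dr":[0,0,0],"fingers":1},{"dp":[0,0,0],"dr":[0,0,0],"fingers":1}])

```text
time_s: 67.47
tool_pos: [0.533, -0.0143, 0.0727]
tool_rot: [179.8, 0.2, -26.3]
force: [-7.0, -3.3, 1.7]
grip_width: 0.0133
grasp_force: 50.2
```

Run:
```python
from h import *
o=st();tgt(o["tool_rot"][2]);print(np.round(o["wrist_torque"],2));ringpos()
```

```text
67.47 [ 0.533  -0.0143  0.0727] [179.76   0.18 -26.34] [-7.  -3.3  1.7] 0.0133 50.2 [  33.5   15.7  -39.2  108.2   11.5   60.3 -126.8]
target [ 0.5341 -0.0126] dp mm [ 0.2 -2. ] drz 0.0
[-0.82  1.22  0.43]
ring (array([ 0.6258, -0.0583,  0.0233]), np.float64(0.00169)) expected [ 0.6253 -0.06    0.0665]
```

The top stop has been reached: static torque is rising and the motion lags. Now back off, lift out and return to the mat.

Emit:
step_arm(moves=[{"dp":[0.2,7,0],"dr":[0,0,-0.07],"fingers":1},{"dp":[0,0,0],"dr":[0,0,0],"fingers":1},{"dp":[0,0,-15],"dr":[0,0,0],"fingers":1},{"dp":[0,0,-20],"dr":[0,0,0],"fingers":1},{"dp":[0,0,-45],"dr":[0,0,0],"fingers":1}])

```text
time_s: 68.15
tool_pos: [0.5335, -0.0211, 0.1528]
tool_rot: [-179.9, -0.1, -22.6]
force: [-0.5, -0.2, -2.5]
grip_width: 0.0134
grasp_force: 50.0
```

Emit:
step_arm(moves=[{"dp":[0,0,-5],"dr":[0,0,-0.11],"fingers":1},{"dp":[0,0,0],"dr":[0,0,-0.1],"fingers":1},{"dp":[0,0,0],"dr":[0,0,0],"fingers":1},{"dp":[0,0,0],"dr":[0,0,0],"fingers":1},{"dp":[0,0,0],"dr":[0,0,0],"fingers":1}])

```text
time_s: 68.78
tool_pos: [0.532, -0.0189, 0.1581]
tool_rot: [-180.0, 0.0, -10.5]
force: [0.0, 0.5, -2.5]
grip_width: 0.0136
grasp_force: 50.0
```

Run:
```python
from h import *
o=st();y=np.radians(o["tool_rot"][2]);d=np.array([.5041,-.2902])-np.array(o["tool_pos"][:2])
print(np.round([1e3*(d@[np.cos(y),np.sin(y)]),1e3*(d@[np.sin(y),-np.cos(y)])],1),np.radians(o["tool_rot"][2]+9.7)); ringpos()
```

```text
68.78 [ 0.532  -0.0189  0.1581] [-1.7999e+02  1.0000e-02 -1.0520e+01] [ 0.   0.5 -2.5] 0.0136 50.0 [  37.7   10.   -42.1  103.5    7.1   69.2 -107. ]
[ 22.  271.8] -0.014273031625585618
ring (array([ 0.6305, -0.0373,  0.0228]), np.float64(0.00184)) expected [ 0.6333 -0.0377  0.1519]
```

Emit:
step_arm(moves=[{"dp":[4,45,0],"dr":[0,0,-0.014],"fingers":1},{"dp":[4,57,0],"dr":[0,0,0],"fingers":1},{"dp":[4,57,0],"dr":[0,0,0],"fingers":1},{"dp":[4,57,0],"dr":[0,0,0],"fingers":1},{"dp":[4,56,0],"dr":[0,0,0],"fingers":1}])

```text
time_s: 69.45
tool_pos: [0.5051, -0.2923, 0.1582]
tool_rot: [180.0, -0.0, -9.7]
force: [0.0, -0.5, -3.9]
grip_width: 0.0133
grasp_force: 49.9
```

Emit:
step_arm(moves=[{"dp":[0,0,20],"dr":[0,0,0],"fingers":1},{"dp":[0,0,35],"dr":[0,0,0],"fingers":1},{"dp":[0,0,35],"dr":[0,0,0],"fingers":1},{"dp":[0,0,20],"dr":[0,0,0],"fingers":1},{"dp":[0,0,0],"dr":[0,0,0],"fingers":1}])

```text
time_s: 70.08
tool_pos: [0.5053, -0.2898, 0.0474]
tool_rot: [-179.9, 0.1, -9.7]
force: [-0.4, 0.6, -3.0]
grip_width: 0.0135
grasp_force: 50.0
```

Run:
```python
from h import *
o=st();ringpos()
```

```text
70.08 [ 0.5053 -0.2898  0.0474] [-1.7994e+02  6.0000e-02 -9.6600e+00] [-0.4  0.6 -3. ] 0.0135 50.0 [ 52.7  21.7 -30.2 102.9  12.5  58.8 -81.9]
ring (array([ 0.6099, -0.3076,  0.0213]), np.float64(0.00057)) expected [ 0.6068 -0.3071  0.0412]
```

Emit:
step_arm(moves=[{"dp":[0,0,12],"dr":[0,0,0],"fingers":1},{"dp":[0,0,8],"dr":[0,0,0],"fingers":1},{"dp":[0,0,2],"dr":[0,0,0],"fingers":1},{"dp":[0,0,1],"dr":[0,0,0],"fingers":1},{"dp":[0,0,0],"dr":[0,0,0],"fingers":1}])

```text
time_s: 70.75
tool_pos: [0.5051, -0.2907, 0.0264]
tool_rot: [180.0, 0.0, -9.7]
force: [-6.1, 0.7, 6.4]
grip_width: 0.0135
grasp_force: 50.0
```

Emit:
step_arm(moves=[{"dp":[0,0,0.5],"dr":[0,0,0],"fingers":0.8},{"dp":[0,0,0],"dr":[0,0,0],"fingers":0.5},{"dp":[0,0,0],"dr":[0,0,0],"fingers":0.3},{"dp":[0,0,0],"dr":[0,0,0],"fingers":0.3},{"dp":[0,0,0],"dr":[0,0,0],"fingers":0.3}])

```text
time_s: 71.38
tool_pos: [0.5055, -0.2905, 0.0247]
tool_rot: [180.0, -0.0, -9.7]
force: [0.6, 0.9, 0.1]
grip_width: 0.0497
grasp_force: 0.0
```

Emit:
step_arm(moves=[{"dp":[0,0,-30],"dr":[0,0,0],"fingers":0.2},{"dp":[0,0,-50],"dr":[0,0,0],"fingers":0},{"dp":[0,0,-50],"dr":[0,0,0],"fingers":0},{"dp":[0,0,-20],"dr":[0,0,0],"fingers":0},{"dp":[0,0,0],"dr":[0,0,0],"fingers":0}])

```text
time_s: 72.0
tool_pos: [0.5061, -0.2909, 0.1759]
tool_rot: [179.9, -0.1, -9.7]
force: [0.6, 1.0, -0.7]
grip_width: 0.0863
grasp_force: 0.0
```

Emit:
step_arm(moves=[{"dp":[0,0,0],"dr":[0,0,0.05],"fingers":0},{"dp":[0,0,0],"dr":[0,0,0],"fingers":0},{"dp":[0,0,0],"dr":[0,0,0],"fingers":0},{"dp":[0,0,0],"dr":[0,0,0],"fingers":0},{"dp":[0,0,0],"dr":[0,0,0],"fingers":0}])

```text
time_s: 72.62
tool_pos: [0.5053, -0.2904, 0.1745]
tool_rot: [-180.0, 0.0, -12.5]
force: [0.4, 0.4, -0.1]
grip_width: 0.0867
grasp_force: 0.0
```

Run:
```python
from h import *
st(); m,im=shot("wrist","w24.png"); A=np.radians
c=proj(m,[.607,-.307,.018]);k=np.linalg.norm(proj(m,[.607,-.33,.018])-c)
print("ring",fitc(arc(m,im,c,(.8*k,1.3*k),A(np.arange(130,410,6)),.018)))
f=[]
for v in np.arange(150,215,4):
    u=np.nonzero(im[v,220:300].max(1)>120)[0]+220
    if len(u)>3: f.append([*((onz(m,u.min()-.5,v,.05)+onz(m,u.max()+.5,v,.05))/2)[:2]])
f=np.array(f);p=np.polyfit(f[:,0],f[:,1],1);print("bar yaw",np.degrees(np.arctan(p[0])),"y at .606",np.polyval(p,.606))
t,ti=shot("top","t24.png")
for b in blobs(t,ti,ti.max(2)<85,.121,100):
    if .55<b[2][0]<.75 and abs(b[2][1]-.11)<.08: print("stack top",b)
A2=[]
for z in(.057,.0836):
    c=proj(t,[.644,.112,z]);k=np.linalg.norm(proj(t,[.644,.062,z])-c);print(z,fitc(arc(t,ti,c,(.85*k,1.25*k),A(np.arange(0,360,6)),z)))
```

```text
72.62 [ 0.5053 -0.2904  0.1745] [-1.800e+02  2.000e-02 -1.253e+01] [ 0.4  0.4 -0.1] 0.0867 0.0 [ 54.4  14.4 -31.5  95.8   7.8  72.1 -81.3]
ring (array([ 0.611 , -0.3078,  0.0218]), np.float64(0.00126))
bar yaw -9.712762211564229 y at .606 -0.30801783347939427
stack top (array([204.4, 143.9]), np.int32(515), array([0.6359, 0.1121]), 65.0, np.float64(62.1))
0.057 (array([0.6411, 0.11  , 0.0495]), np.float64(0.00272))
0.0836 (array([0.6425, 0.1116, 0.0507]), np.float64(0.00275))
```

The spanner is back on the mat. Now I check the stack and the lift height up close.

Emit:
step_arm(moves=[{"dp":[0,0,-25],"dr":[0,0,-0.11],"fingers":0},{"dp":[0,0,-25],"dr":[0,0,-0.108],"fingers":0},{"dp":[5,-40,0],"dr":[0,0,0],"fingers":0},{"dp":[5,-55,0],"dr":[0,0,0],"fingers":0},{"dp":[5,-55,0],"dr":[0,0,0],"fingers":0}])

```text
time_s: 73.35
tool_pos: [0.5207, -0.1391, 0.225]
tool_rot: [180.0, -0.0, -0.1]
force: [0.6, -0.0, -0.3]
grip_width: 0.0872
grasp_force: 0.0
```

Emit:
step_arm(moves=[{"dp":[5,-55,0],"dr":[0,0,0],"fingers":0},{"dp":[5,-55,0],"dr":[0,0,0],"fingers":0},{"dp":[5,-55,0],"dr":[0,0,0],"fingers":0},{"dp":[5,-55,0],"dr":[0,0,0],"fingers":0},{"dp":[5,-30,0],"dr":[0,0,0],"fingers":0}])

```text
time_s: 73.97
tool_pos: [0.5454, 0.1134, 0.2253]
tool_rot: [-180.0, -0.1, 0.2]
force: [-0.3, -0.5, -0.8]
grip_width: 0.0871
grasp_force: 0.0
```

Emit:
step_arm(moves=[{"dp":[0,0,0],"dr":[0,0,0],"fingers":0},{"dp":[0,0,0],"dr":[0,0,0],"fingers":0},{"dp":[0,0,0],"dr":[0,0,0],"fingers":0},{"dp":[0,0,0],"dr":[0,0,0],"fingers":0},{"dp":[0,0,0],"dr":[0,0,0],"fingers":0}])

```text
time_s: 74.6
tool_pos: [0.5459, 0.1088, 0.2248]
tool_rot: [180.0, -0.0, -0.1]
force: [-0.1, -0.0, -0.2]
grip_width: 0.0874
grasp_force: 0.0
```

Run:
```python
from h import *
st(); m,im=shot("wrist","w25.png"); A=np.radians
for z in(.0567,.0836):
    c=proj(m,[.644,.112,z]);k=np.linalg.norm(proj(m,[.644,.062,z])-c);print(z,c,fitc(arc(m,im,c,(.85*k,1.2*k),A(np.arange(190,360,5)),z)))
for n,z,r in(("A",.0956,.034),("B",.1076,.029),("C",.1196,.024)):
    c=proj(m,[.644,.112,z]);k=np.linalg.norm(proj(m,[.644,.112-r,z])-c);print(n,fitc(arc(m,im,c,(.88*k,1.12*k),A(np.arange(0,360,5)),z)))
c=proj(m,[.644,.112,.1]).astype(int);a=max(c-[80,80],[0,0]) if 0 else np.maximum(c-[80,80],0)
cv2.imwrite("pics/f25.png",cv2.resize(im[a[1]:a[1]+150,a[0]:a[0]+200],(800,600),interpolation=cv2.INTER_CUBIC))
```

```text
74.6 [0.5459 0.1088 0.2248] [ 1.7998e+02 -1.0000e-02 -1.3000e-01] [-0.1 -0.  -0.2] 0.0874 0.0 [  29.6   11.8  -49.3   95.1    9.1   77.3 -111.2]
0.0567 [253.45847982  94.82773886] (array([0.6327, 0.1046, 0.0542]), np.float64(0.00254))
0.0836 [253.19084919  93.4343138 ] (array([0.6444, 0.1115, 0.0497]), np.float64(0.00039))
A (array([0.6424, 0.1143, 0.0337]), np.float64(0.00016))
B (array([0.6437, 0.1106, 0.0289]), np.float64(0.00086))
C (array([0.642 , 0.1125, 0.0231]), np.float64(0.00075))
```

View pics/f25.png

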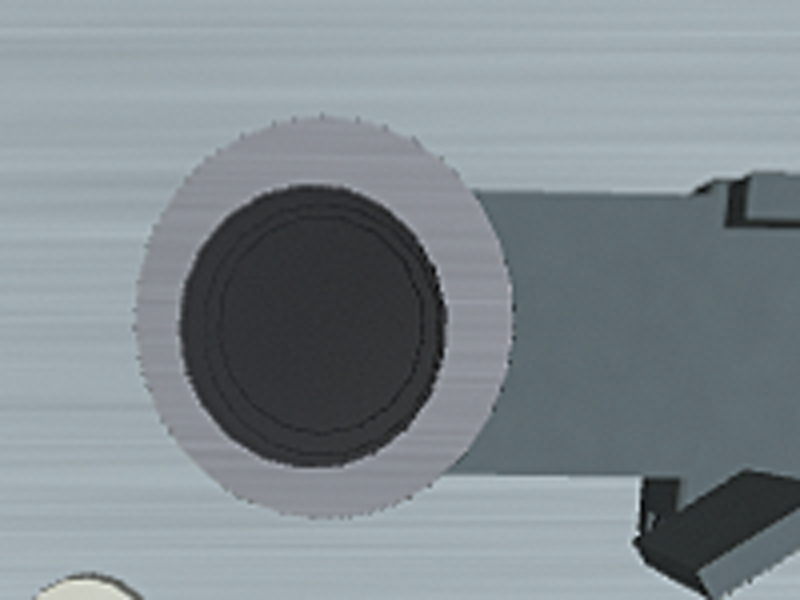

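The final crop shows the three discs concentric at (320,325) on the raised plate. At 83.6 mm height the plate fits its 50 mm radius, and all offsets are under 4 mm. I hand the job in.

```bash
python3 -c "
from cell import env
print(env.sign_off())"
```

```text
the job is handed in; nothing more can be done
None
```

I handed the job in at about 75 s: discs A, B and C are stacked within 4 mm of the plate centre, the table is jacked to its top stop and the spanner is back flat on its mat. There was no disc D. The hand-in returned no verdict.

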